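# Load a reagent cartridge into the reader and clamp it home

## Task

Stand the slim reagent cartridge upright in the pocket of the reader's sliding nest and let go of it, then swing the hinged clamp down over it until the clamp is fully closed and has driven the cartridge home. The nest may have stopped anywhere along its rails, so find the pocket by feel or by eye, and press gently all the time. Leave the wide spent cartridge, the vial rack and the jar as they are.

Things in the scene. Friction and masses are not known exactly. Their poses are not given: they have to be found in the camera images.
- cartridge: The slim reagent cartridge: a loose, plain white upright block, 30 mm (its x) by 44 mm (its y) by 70 mm high, about 0.15 kg, with paper on one side. Origin: centre of its underside, z up. Take it across its 30 mm width; fits the pocket either way round (half turn), upright.
- spent: A spent cartridge of another kind: loose white block, 52 x 62 mm and only 46 mm high, too wide for the pocket. To be left alone. Origin: centre of its underside.
- dock: The fixed reader module. Origin: on the bench below the middle of its rails; z up, x along the rails, +y towards the clamp's hinge. A grey base plate 150 (x) x 190 mm, 15 mm thick, bears two rails with the nest between them; from y = 65 to 185 mm stands a grey housing 95 mm high.
- nest_mid (a point): Fixed point of the dock, 45 mm above its origin, level with the nest's flat top. The nest, a white block 80 (x) x 64 (y) mm, has in its middle a pocket 33 (x) x 50 mm (y) without a bevel. The pocket's y is this point's, but its x is NOT measured: the nest may stand up to 8 mm either way along the dock's x, held by about 8 N of friction. Its top gives way by 1 mm per 4 N of push, up to 4 mm.
- seat_home (a point): Fixed point of the dock, 21.5 mm above its origin: the height of a cartridge's underside when home. In the pocket is a sprung steel seat: a cartridge put in rests 8 mm above home (15.5 mm deep in the pocket); the spring then resists with 5 N, rising to 9 N at home.
- clamp (a joint): Angle of the clamp, rad: 0 fully closed (arm level over the nest, along the dock's -y from the hinge; a stop ends the motion there), pi/2 upright, more leaning back. The hinge is stiff (0.85 N m of friction): the clamp stays where it is left and also holds the cartridge down. Closing it takes about 6 N at the bar, about 10 N over the last 0.1 rad against the seat's spring.
- clamp_bar (a point): Middle of the clamp's cross bar, a black round bar of 16 mm diameter, 70 mm long along the dock's x, at the arm's free end, 145 mm from the hinge axis. The arm is a steel flat 30 mm wide, 12 mm thick, centred on the line from hinge to bar; a black roller under it, 85 mm from the hinge, presses on the cartridge's top. Its y axis points from the bar to the hinge.
- clamp_hinge (a point): Point on the clamp's hinge axis (parallel to the dock's x), at the arm's middle: y = 85 mm, 110 mm above the bench in the dock's frame. Fixed.
- rack: Loose black rack, 80 x 160 mm, 62 mm high with its white-capped glass vials. Bystander. Origin: centre of its underside.
- bottle: Amber jar with a white lid, 64 mm in diameter, 85 mm high, loose. Bystander. Origin: centre of its underside.
Things that resemble listed ones, but are neither listed nor needed, are in the scene too. What is shaped like the cartridge but purple or red is not meant.

How it is judged:
By the outcome, as a careful person would: the job done as asked, in the order asked, and still so for the second after the job is handed in, with the robot touching nothing.
It also fails if it takes over 72 s, if anything falls off the work surface, if the arm or the gripper's body presses on something with over 40 N, if the wrist force passes 120 N, or if a joint passes its speed limit or range.

## Robot

A 6-joint arm with a two-finger parallel gripper is mounted at the origin on the work surface. World frame = base frame: x ahead of the robot, y to its left, z up, the work surface at z = 0. Lengths are in m, angles in rad, forces in N, time in s.
With the tool pointing down it reaches from about 0.325 to 0.775 m from the base axis. Payload 5.5 kg.
Tool frame: the origin (TCP) lies at the very end of the fingers, on their centre line; the grasp point (between the pads) lies 19 mm behind it; y points along the fingers, z is the direction in which the jaws open and shut, and the axes are right-handed (so a half turn about y gives the same grasp; the last joint's range is limited). The gripper opens to 85 mm and grips with 20 to 120 N. Pads are 22 mm wide; open, the fingers measure 114 mm over their backs; the gripper's body (76 mm by 85 mm) begins 54 mm behind the grasp point. The pads swing forward as they close: fully open they stand 13 mm farther back than shut.
Start: joints at [1.248, 0.091, 1.231, -0, 1.82, -0.057], TCP at [0.158, 0.579, 0.231] pointing down, gripper open.
Joint ranges: [-2.87, 2.87], [-0.86, 2.18], [0.17, 2.46], [-1.51, 4.65], [0.06, 2.69], [-2.65, 2.65]. Speed limits (rad/s): [2.57, 2.57, 3.01, 3.14, 3.14, 3.14].

## Interface

Orientations are given as a unit quaternion [w, x, y, z].
In Python, from rig import bot, cams gives the robot as it stands. The module is installed in compiled form; this text tells all that it offers.
- The arm moves only by the tool play_rows, never from a script. Its arguments are lists of equal length, an entry for each row: "twist": the turn, a rotation vector about the world's x, y, z in rad, a list of three; "offset": the shift along the world's x, y, z in m, a list of three; "grip": the opening, from 0 (shut) to 1 (fully open). A call has 1 to 20 rows; each row is the pose to reach, as a shift and turn from the pose commanded when the call began; what a row does not reach only later rows make up. A row lasts 1/8 s, in which the tool goes at most 62.5 mm and 10.7 degrees, less where a joint would pass 70% of its speed; a pose out of reach is approached as far as the arm can. A call with a gripper value outside its range is refused whole. The fingers move at their own pace and stop on an object; "squeeze" is the grip in N (left out, the last holds). Time passes only in rows, so rows that repeat a pose let the fingers close. It gives the time, the measured TCP pose, the force and the opening at its end, in the units of the state.
- bot.observe(): the state, without advancing time (a new reading comes with each control period).
- cams.snapshot(name): name is "side" or "top"; returns the picture (384x512x3 uint8, red, green, blue); there is no depth.
- cams.calibration(name): a dict with "mtx" (3x3 intrinsics, pixels), "rvec" (rotation vector, rad) and "tvec" (3), from world to camera coordinates, as OpenCV has them. Camera axes: x right, y down, z forward; pixel columns grow to the right and rows downward; lengths in m; the calibration is good to about 2 mm. A picture is of the moment at which its call begins. calibration takes no time and is no camera call.
- bot.sign_off(): hands the job in, once; it reports no verdict.
The state is a dict: "time": time; "qpos": joint angles; "joint_velocities": joint speeds; "joint_torque": joint torques, N m; "ee_pos": TCP position; "orientation": TCP orientation; "wrist_force": force on the tool from outside, world axes, zero at the start; "torque": the same for the moment, N m; "finger_gap": finger opening in m.
Only numpy, scipy, OpenCV 4.12 (cv2) and the standard library are available. Lean on these libraries where they do the work, as an engineer would, in place of code of your own. Each camera call takes 0.05 s, during which the arm holds its last target.

## Working session

There is one attempt and no reset: what is moved stays moved. The work goes in short steps, Python scripts to look and compute and a tool call to move; the robot and the scene stay as the last step left them, time stands still between calls to the robot, and variables do not carry over. Pictures are saved under pics/ and viewed, and the job is handed in when it is done.

Besides the shell and the picture viewer there is one more tool, called after ">>>" by a JSON object that holds its "op" and its "data", one argument or row to a line. play_rows: Moves the arm, as the interface text tells. Its arguments: {"type":"object","properties":{"twist":{"type":"array","items":{"type":"array","items":{"type":"number"}}},"offset":{"type":"array","items":{"type":"array","items":{"type":"number"}}},"grip":{"type":"array","items":{"type":"number"}},"squeeze":{"type":"number"}},"required":["twist","offset","grip"]}

```bash
mkdir -p pics; python3 - <<'E'
from rig import bot,cams
import cv2
for n in ("side","top"):
    im=cams.snapshot(n); cv2.imwrite(f"pics/{n}0.png",im[:,:,::-1])
    c=cams.calibration(n); print(n,c)
s=bot.observe(); print({k:(v if not hasattr(v,'round') else v.round(4)) for k,v in s.items()} if 1 else 0)
E
```

```text
side {'mtx': array([[477.75221873,   0.        , 254.2110058 ],
       [  0.        , 477.75221873, 180.60531854],
       [  0.        ,   0.        ,   1.        ]]), 'rvec': array([ 0.75211306, -2.63775419,  1.02158936]), 'tvec': array([0.47347917, 0.32186214, 0.74291592])}
top {'mtx': array([[472.38146564,   0.        , 272.69197911],
       [  0.        , 472.38146564, 188.77177443],
       [  0.        ,   0.        ,   1.        ]]), 'rvec': array([ 2.14687243, -2.07649091,  0.21858711]), 'tvec': array([-0.05306672,  0.62167651,  0.96857548])}
{'time': 0.1, 'qpos': array([ 1.2483,  0.0918,  1.2318,  0.    ,  1.8198, -0.0567]), 'joint_velocities': array([-0.0002, -0.0022, -0.0034, -0.0013, -0.0003,  0.0003]), 'joint_torque': array([ 2.10000e-03, -4.60220e+01, -4.19217e+01, -1.00000e-04,
        1.06000e-02,  0.00000e+00]), 'ee_pos': array([0.1575, 0.5787, 0.2302]), 'orientation': array([-0.7003,  0.7015, -0.0938,  0.0936]), 'wrist_force': array([-0.3148,  0.3288,  0.8118]), 'torque': array([-0.0202,  0.0253,  0.0331]), 'finger_gap': 0.08567545404186071}
```

View pics/side0.png

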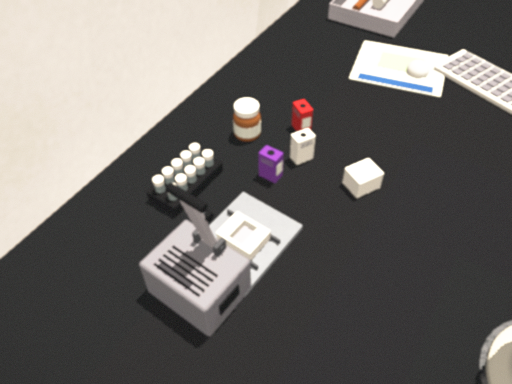

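View pics/top0.png

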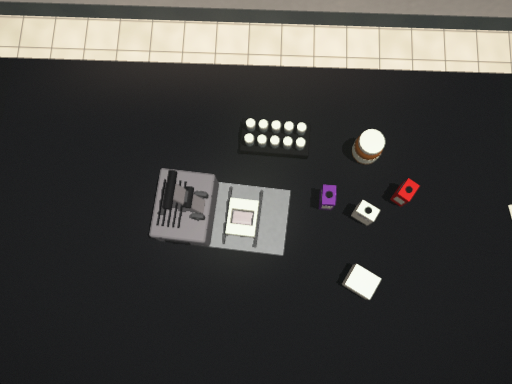

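Side view: the white slim cartridge is at (302,147), purple at (271,163), red at (302,116), the spent one at (363,177), jar at (247,118), rack at (186,173), and the dock with its clamp leaning back at (215,250). In the top view the same objects are: white (366,212), purple (328,197), red (405,192), spent (362,281), nest (242,217).
Candidates are those four blocks. I choose the tall white one and check it in a close crop.

```bash
cat > h.py <<'E'
import numpy as np,cv2
from rig import bot,cams
C={n:cams.calibration(n) for n in("side","top")}
def proj(n,P):
    c=C[n];return cv2.projectPoints(np.asarray(P,float).reshape(-1,3),c["rvec"],c["tvec"],c["mtx"],None)[0].reshape(-1,2)
def ray(n,uv,z):
    c=C[n];R=cv2.Rodrigues(c["rvec"])[0];o=-R.T@c["tvec"].ravel()
    d=R.T@np.linalg.inv(c["mtx"])@np.array([uv[0],uv[1],1.]);return o+d*(z-o[2])/d[2]
def crop(src,dst,x,y,w,h,s):
    im=cv2.imread(src)[y:y+h,x:x+w];cv2.imwrite(dst,cv2.resize(im,None,fx=s,fy=s,interpolation=cv2.INTER_CUBIC))
E
python3 - <<'E'
from h import *
crop("pics/top0.png","pics/t_c.png",310,160,120,90,6)
crop("pics/side0.png","pics/s_c.png",250,90,140,110,5)
crop("pics/top0.png","pics/t_d.png",140,160,160,110,5)
crop("pics/side0.png","pics/s_d.png",130,180,180,150,4)
for n in C: print(n,proj(n,[[0,0,0],[.158,.579,.231]]), (-cv2.Rodrigues(C[n]["rvec"])[0].T@C[n]["tvec"]).round(3))
for nm,p in dict(white=(366,212),purple=(328,197),red=(405,192)).items(): print(nm,ray("top",p,.07).round(3))
print(ray("top",(362,279),.046).round(3),ray("top",(242,217),.045).round(3))
E
```

```text
side [[558.69461679 387.58749334]
 [298.73820814 920.43581061]] [0.25  0.471 0.772]
top [[ 246.81094655  491.96803252]
 [-107.63420212  432.19901088]] [ 0.411 -0.037  1.076]
white [ 0.578 -0.235  0.07 ]
purple [ 0.608 -0.153  0.07 ]
red [ 0.624 -0.32   0.07 ]
[ 0.436 -0.23   0.046] [0.561 0.033 0.045]
```

```bash
ls pics
```

```text
s_c.png
s_d.png
side0.png
t_c.png
t_d.png
top0.png
```

View pics/t_c.png

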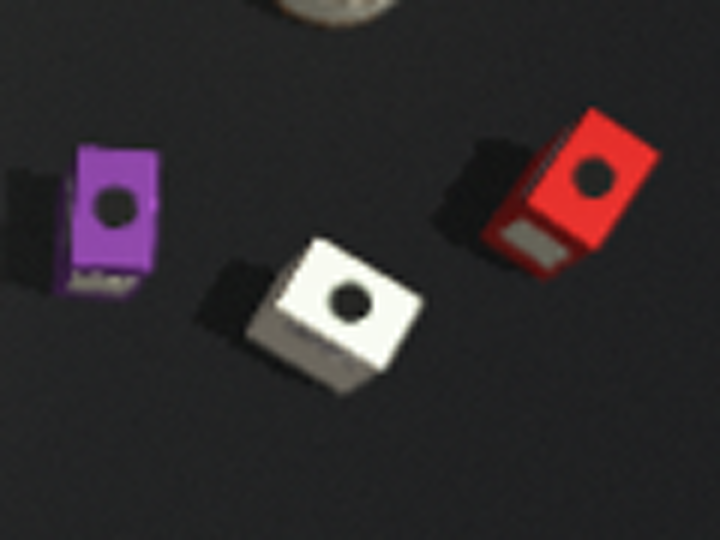

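View pics/s_c.png

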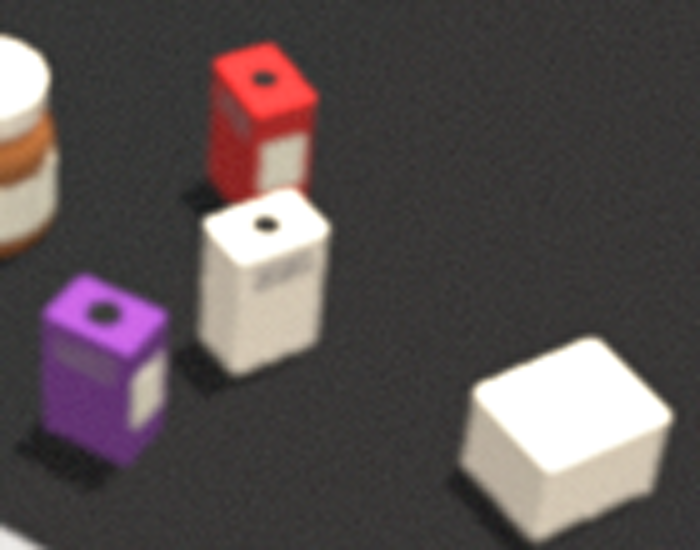

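View pics/t_d.png

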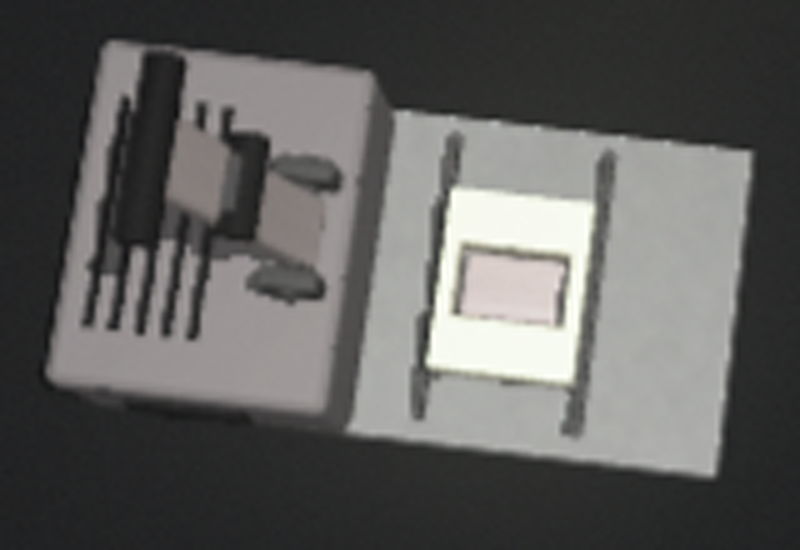

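View pics/s_d.png

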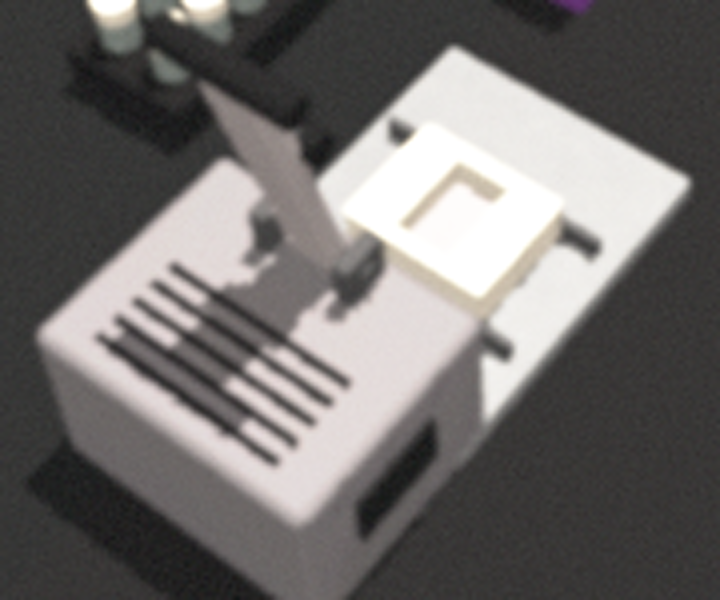

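```bash
cat > fit.py <<'E'
from h import *
from scipy.optimize import least_squares
def px(l,x0,y0,s): return [((a+.5)/s-.5+x0,(b+.5)/s-.5+y0) for a,b in l]
def W(p,L): 
    c,s=np.cos(p[2]),np.sin(p[2]);L=np.asarray(L,float)
    return np.c_[p[0]+c*L[:,0]-s*L[:,1],p[1]+s*L[:,0]+c*L[:,1],L[:,2]]
# cartridge
tc=px([(318,238),(424,302),(380,370),(276,302),(246,332),(342,394)],310,160,6)
sc=px([(205,218),(290,188),(328,228),(243,264),(198,338),(240,374),(318,344)],250,90,5)
c0=ray("top",(366,212),.07)
# top-view order: A up-left,B right,C bottom,D left ; long edge AB
def cart(p):
    # local y along A->B 
    A=(.015,.022,.07);B=(.015,-.022,.07);Cc=(-.015,-.022,.07);D=(-.015,.022,.07)
    g=lambda q:(q[0],q[1],0)
    T=W(p,[A,B,Cc,D,g(D),g(Cc)]);
    S=W(p,[A,B,Cc,D,g(A),g(D),g(Cc)])
    return T,S
best=None
def f(p,sh=0):
    T,S=cart(p);S2=S
    return np.r_[(proj("top",T)-tc).ravel(),(proj("side",S2)-np.array(sc)[ORD]).ravel()]
if __name__=="__main__":
  T,S=cart([c0[0],c0[1],np.radians(-30)]); print(proj("side",S).round(0).tolist(),np.array(sc).round(0).tolist())
E
python3 fit.py
```

```text
[[292.0, 136.0], [309.0, 130.0], [316.0, 138.0], [299.0, 144.0], [291.0, 159.0], [297.0, 167.0], [314.0, 161.0]] [[291.0, 133.0], [308.0, 127.0], [315.0, 135.0], [298.0, 142.0], [289.0, 157.0], [298.0, 164.0], [313.0, 158.0]]
```

```bash
cat > fit2.py <<'E'
from fit import *
def run(fun,p0,nt):
    r=least_squares(fun,p0,loss="soft_l1");e=r.fun.reshape(-1,2)
    print(np.round(r.x,4),"top res\n",e[:nt].round(1).tolist(),"\nside\n",e[nt:].round(1).tolist());return r.x
for w in((1,1),(1,0.01)):
  print("cart",w)
  def f(p):
    T,S=cart(p);return np.r_[w[0]*(proj("top",T)-tc).ravel(),w[1]*(proj("side",S)-sc).ravel()]
  run(f,[c0[0],c0[1],-.5],6)
td=px([(752,150),(717,478),(372,72),(323,415),(105,40),(47,385),(452,186),(596,200),(575,384),(428,370),(460,247),(570,258),(560,326),(452,315)],140,160,5)
sd=px([(455,45),(692,183),(303,525),(483,318),(38,335),(430,122),(565,203),(345,218)],130,180,4)
for w in((1,1),(1,0.01)):
  print("dock",w)
  def f(p):
    d=p[:3];s,wh=p[3:5];yp=-.095
    n=lambda x,y,z=.045:(s+x,y,z)
    T=W(d,[(.075,yp,.015),(-.075,yp,.015),(wh,.065,.095),(-wh,.065,.095),(wh,.185,.095),(-wh,.185,.095),
      n(.04,.032),n(.04,-.032),n(-.04,-.032),n(-.04,.032),n(.0165,.025),n(.0165,-.025),n(-.0165,-.025),n(-.0165,.025)])
    S=W(d,[(.075,yp,.015),(-.075,yp,.015),(-wh,.185,.095),(-wh,.065,.095),(wh,.185,.095),n(.04,-.032),n(-.04,-.032),n(.04,.032)])
    return np.r_[w[0]*(proj("top",T)-td).ravel(),w[1]*(proj("side",S)-sd).ravel()]
  run(f,[.56,.03,-.1,0,.07],14)
E
python3 fit2.py
```

```text
cart (1, 1)
[ 0.5827 -0.2396 -0.53  ] top res
 [[0.2, -0.6], [0.2, -0.6], [0.6, -0.3], [0.2, 0.3], [-0.1, 0.2], [0.5, -0.0]] 
side
 [[0.3, 0.9], [0.5, 0.6], [0.2, 0.6], [-0.2, -0.0], [0.4, -0.2], [-1.2, 0.8], [-0.3, 0.3]]
cart (1, 0.01)
[ 0.5822 -0.2391 -0.5531] top res
 [[0.2, -0.5], [-0.0, -0.1], [0.1, 0.1], [-0.0, 0.2], [-0.3, 0.1], [0.0, 0.3]] 
side
 [[0.0, 0.0], [0.0, 0.0], [0.0, 0.0], [-0.0, 0.0], [0.0, -0.0], [-0.0, 0.0], [-0.0, 0.0]]
dock (1, 1)
[ 0.5659  0.0316 -0.0815 -0.0037  0.0733] top res
 [[-1.2, -0.0], [-1.4, -0.2], [1.6, 0.2], [1.5, 0.0], [-0.6, 0.4], [-0.5, -0.6], [0.6, 0.5], [0.4, 1.0], [0.2, -0.0], [0.5, -0.6], [0.7, -1.0], [1.2, -0.6], [1.3, 0.6], [0.3, 0.2]] 
side
 [[-1.4, 1.9], [-0.6, 1.1], [-0.6, 1.3], [1.4, -0.2], [-1.1, 0.6], [0.2, 0.9], [-0.2, 0.2], [0.4, -1.6]]
dock (1, 0.01)
[ 0.566   0.0325 -0.0805 -0.0038  0.074 ] top res
 [[-1.6, -0.1], [-1.8, -0.3], [1.2, -0.0], [1.1, 0.3], [-1.0, 0.1], [-1.0, -0.2], [0.2, 0.5], [-0.0, 1.0], [-0.2, -0.0], [0.1, -0.5], [0.3, -0.9], [0.8, -0.6], [0.9, 0.6], [-0.1, 0.2]] 
side
 [[-0.0, 0.0], [-0.0, 0.0], [-0.0, 0.0], [0.0, 0.0], [-0.0, 0.0], [-0.0, 0.0], [-0.0, 0.0], [0.0, -0.0]]
```

```bash
cat > st.py <<'E'
from h import *
from scipy.spatial.transform import Rotation as R
s=bot.observe();q=s["orientation"];Rm=R.from_quat([q[1],q[2],q[3],q[0]]).as_matrix()
print("t",s["time"],"q",s["qpos"].round(3),"p",s["ee_pos"].round(4),"F",s["wrist_force"].round(1),"T",s["torque"].round(2),"gap",round(s["finger_gap"],4))
print("tool x",Rm[:,0].round(3),"y",Rm[:,1].round(4),"z yaw",np.arctan2(Rm[1,2],Rm[0,2]).round(4), "z",Rm[:,2].round(4))
E
python3 st.py
```

```text
t 0.1 q [ 1.248  0.092  1.232  0.     1.82  -0.057] p [0.1575 0.5787 0.2302] F [-0.3  0.3  0.8] T [-0.02  0.03  0.03] gap 0.0857
tool x [ 0.965 -0.263 -0.   ] y [-6.0e-04 -1.7e-03 -1.0e+00] z yaw 1.3049 z [ 0.2627  0.9649 -0.0017]
```

The crop confirms it: the plain white, 70 mm high block, at (0.583, −0.240). Next I move above it.

>>> {"op": "play_rows", "data": {
  "twist": [
    [0, 0, -0.12],
    [0, 0, -0.24],
    [0, 0, -0.36],
    [0, 0, -0.48],
    [0, 0, -0.6],
    [0, 0, -0.72],
    [0, 0, -0.84],
    [0, 0, -0.96],
    [0, 0, -1.08],
    [0, 0, -1.2],
    [0, 0, -1.32],
    [0, 0, -1.44],
    [0, 0, -1.56],
    [0, 0, -1.68],
    [0, 0, -1.8],
    [0, 0, -1.845],
    [0, 0, -1.845],
    [0, 0, -1.845],
    [0, 0, -1.845]
  ],
  "offset": [
    [0.025, -0.048, 0],
    [0.05, -0.096, 0],
    [0.075, -0.144, 0],
    [0.1, -0.192, 0],
    [0.125, -0.24, 0],
    [0.15, -0.288, 0],
    [0.175, -0.336, 0],
    [0.2, -0.384, 0],
    [0.225, -0.433, 0],
    [0.25, -0.481, 0],
    [0.275, -0.529, 0],
    [0.3, -0.577, 0],
    [0.325, -0.625, 0],
    [0.35, -0.673, 0],
    [0.375, -0.721, 0],
    [0.4, -0.769, 0],
    [0.42, -0.805, -0.03],
    [0.425, -0.818, -0.08],
    [0.425, -0.818, -0.11]
  ],
  "grip": [1, 1, 1, 1, 1, 1, 1, 1, 1, 1, 0.8, 0.75, 0.75, 0.75, 0.75, 0.75, 0.75, 0.75, 0.75],
  "squeeze": 30
}}

```text
time: 2.48
ee_pos: [0.5814, -0.2399, 0.1168]
orientation: [0.347, -0.349, 0.617, -0.614]
wrist_force: [-0.2, 0.2, 0.3]
finger_gap: 0.0643
```

```bash
python3 st.py; python3 - <<'E'
from h import *
for n in C: cv2.imwrite(f"pics/{n}1.png",cams.snapshot(n)[:,:,::-1])
crop("pics/top1.png","pics/t1.png",300,150,140,110,5)
crop("pics/side1.png","pics/s1.png",240,70,160,140,4)
E
```

```text
t 2.475 q [-0.445  0.181  1.336 -0.     1.631  0.096] p [ 0.5814 -0.2399  0.1168] F [-0.2  0.2  0.3] T [0.01 0.05 0.01] gap 0.0643
tool x [-0.516 -0.857  0.001] y [-0.0048  0.0021 -1.    ] z yaw -0.5417 z [ 0.8568 -0.5156 -0.0052]
```

View pics/t1.png

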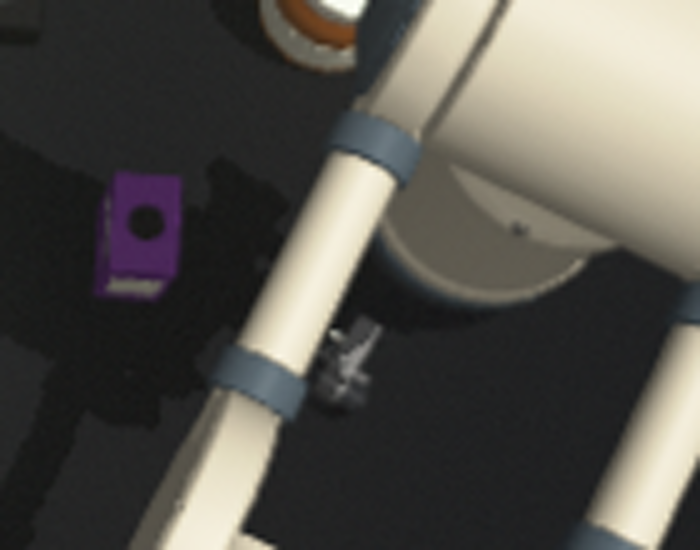

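View pics/s1.png

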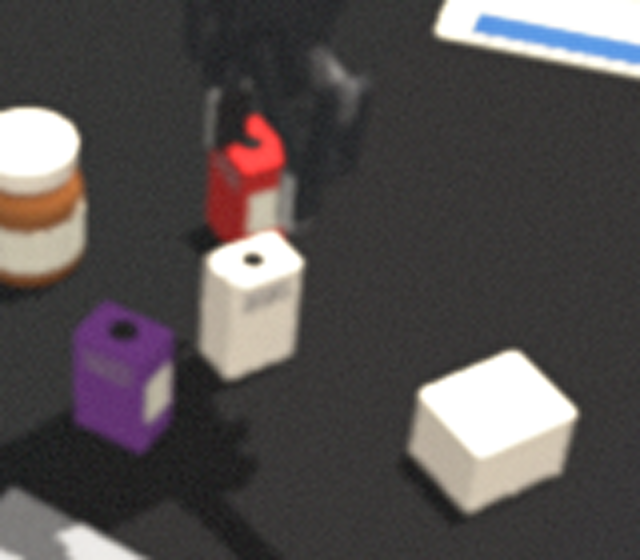

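The side view shows the cartridge at crop (250,310) undisturbed, with both open fingertips above it and clear of the red block. I descend and grasp.

>>> {"op": "play_rows", "data": {
  "twist": [
    [0, 0, 0],
    [0, 0, 0],
    [0, 0, 0],
    [0, 0, 0],
    [0, 0, 0],
    [0, 0, 0],
    [0, 0, 0],
    [0, 0, 0],
    [0, 0, 0],
    [0, 0, 0]
  ],
  "offset": [
    [0.001, 0, -0.03],
    [0.001, 0, -0.055],
    [0.001, 0, -0.075],
    [0.001, 0, -0.081],
    [0.001, 0, -0.081],
    [0.001, 0, -0.081],
    [0.001, 0, -0.081],
    [0.001, 0, -0.081],
    [0.001, 0, -0.081],
    [0.001, 0, -0.081]
  ],
  "grip": [0.75, 0.75, 0.75, 0.75, 0.75, 0.3, 0.1, 0.1, 0.1, 0.1],
  "squeeze": 30
}}

```text
time: 3.82
ee_pos: [0.5843, -0.2393, 0.0417]
orientation: [-0.349, 0.348, -0.615, 0.616]
wrist_force: [-0.4, 0.1, 6.0]
finger_gap: 0.0295
```

```bash
python3 st.py
```

```text
t 3.825 q [-0.443  0.217  1.43   0.     1.493  0.097] p [ 0.5843 -0.2393  0.0417] F [-0.4  0.1  6. ] T [0.06 0.03 0.05] gap 0.0295
tool x [-0.514 -0.858 -0.   ] y [ 2.e-03 -9.e-04 -1.e+00] z yaw -0.54 z [ 0.8577 -0.5141  0.0022]
```

>>> {"op": "play_rows", "data": {
  "twist": [
    [0, 0, 0],
    [0, 0, 0],
    [0, 0, 0.05],
    [0, 0, 0.12],
    [0, 0, 0.19],
    [0, 0, 0.26],
    [0, 0, 0.33],
    [0, 0, 0.4],
    [0, 0, 0.459],
    [0, 0, 0.459],
    [0, 0, 0.459],
    [0, 0, 0.459],
    [0, 0, 0.459],
    [0, 0, 0.459]
  ],
  "offset": [
    [0, 0, 0.03],
    [0, 0, 0.07],
    [0, 0.01, 0.1],
    [-0.003, 0.04, 0.1],
    [-0.006, 0.08, 0.1],
    [-0.009, 0.12, 0.1],
    [-0.012, 0.16, 0.1],
    [-0.016, 0.2, 0.1],
    [-0.02, 0.24, 0.1],
    [-0.022, 0.26, 0.1],
    [-0.022, 0.271, 0.09],
    [-0.022, 0.271, 0.07],
    [-0.022, 0.271, 0.06],
    [-0.022, 0.271, 0.06]
  ],
  "grip": [0.1, 0.1, 0.1, 0.1, 0.1, 0.1, 0.1, 0.1, 0.1, 0.1, 0.1, 0.1, 0.1, 0.1]
}}

```text
time: 5.58
ee_pos: [0.5607, 0.031, 0.0981]
orientation: [0.478, -0.48, 0.521, -0.519]
wrist_force: [-0.0, -0.3, -1.9]
finger_gap: 0.0295
```

```bash
python3 st.py; python3 - <<'E'
from h import *
for n in C: cv2.imwrite(f"pics/{n}2.png",cams.snapshot(n)[:,:,::-1])
crop("pics/top2.png","pics/t2.png",160,140,160,120,5)
crop("pics/side2.png","pics/s2.png",130,150,180,150,4)
E
```

```text
t 5.575 q [-0.005  0.006  1.554 -0.     1.585  0.077] p [0.5607 0.031  0.0981] F [-0.  -0.3 -1.9] T [ 0.01 -0.01 -0.01] gap 0.0295
tool x [-0.082 -0.997  0.001] y [-3.6e-03 -2.0e-04 -1.0e+00] z yaw -0.0825 z [ 0.9966 -0.0824 -0.0036]
```

View pics/t2.png

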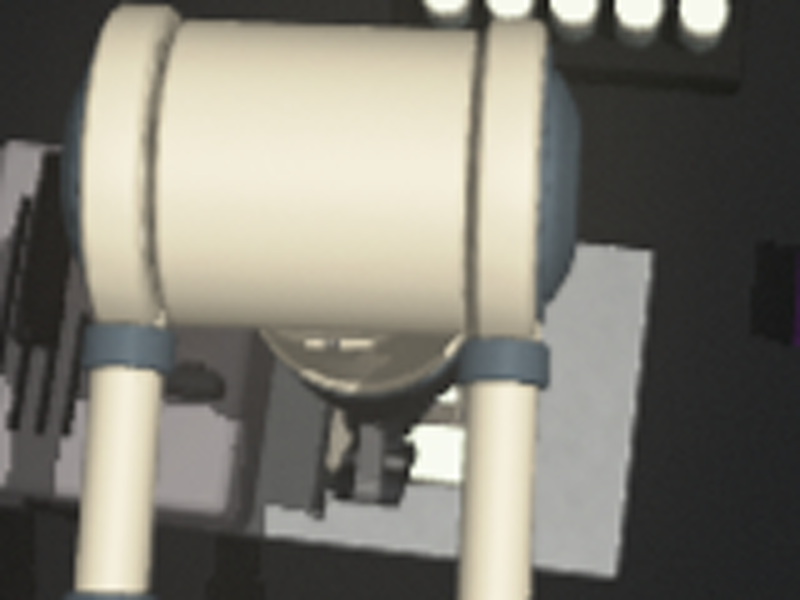

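View pics/s2.png

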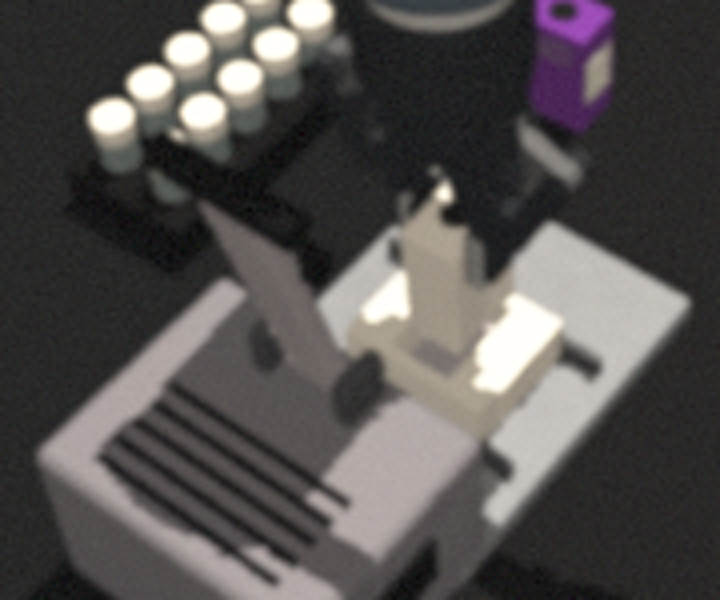

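```bash
python3 - <<'E'
from h import *
crop("pics/side2.png","pics/s2z.png",210,190,70,60,11)
crop("pics/side0.png","pics/s0z.png",205,205,75,60,10)
E
```

```text
(no output)
```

View pics/s2z.png

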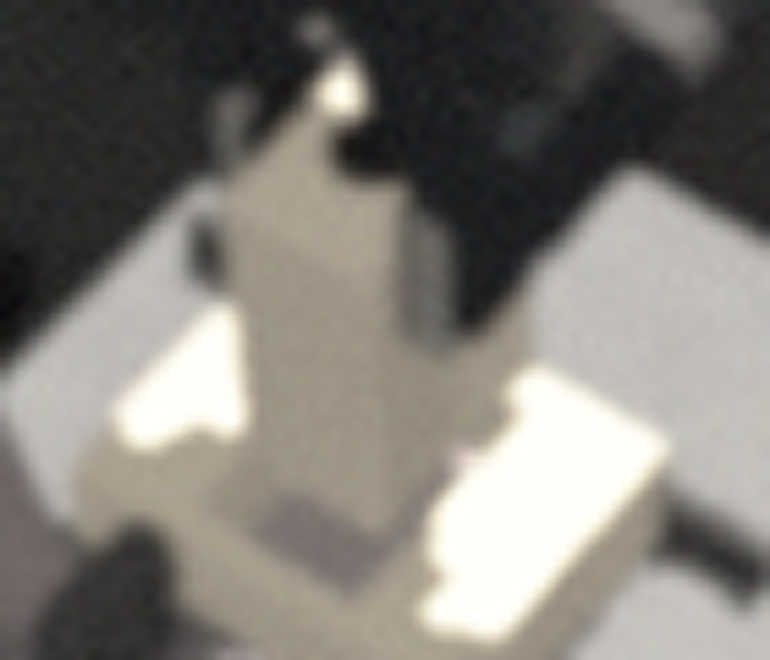

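View pics/s0z.png

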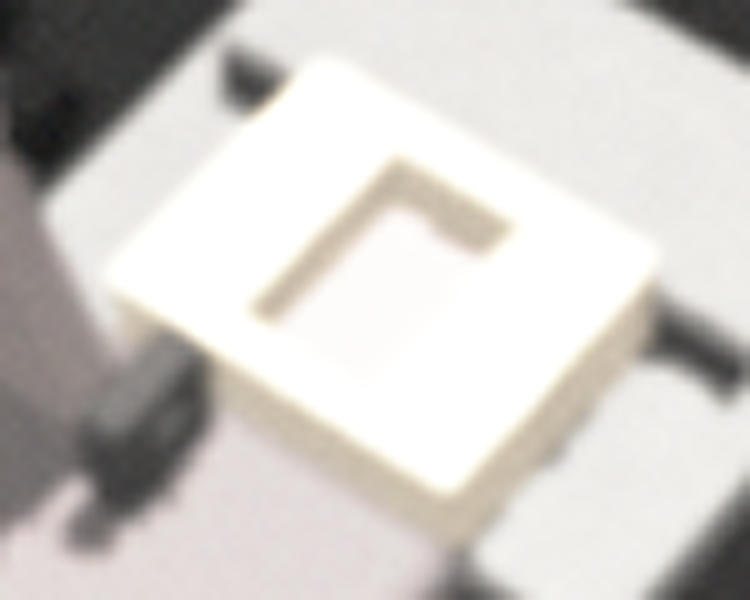

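```bash
cat > ov.py <<'E'
from fit import *
# side-only nest fit
n0=px([(330,55),(660,250),(450,495),(105,280),(398,155),(252,312),(512,230)],205,205,10)
L=[(.04,-.032,.045),(-.04,-.032,.045),(-.04,.032,.045),(.04,.032,.045),(.0165,-.025,.045),(.0165,.025,.045),(-.0165,-.025,.045)]
r=least_squares(lambda p:(proj("side",W([p[0],p[1],-.081],L))-n0).ravel(),[.562,.032],loss="soft_l1")
print("nest by side",r.x.round(4),r.fun.reshape(-1,2).round(1).tolist()); N=r.x
# cartridge verticals side2, lines through 2 pts
v=[(px([(400,200),(387,530)],210,190,11),(-.015,.022)),(px([(232,200),(252,480)],210,190,11),(.015,.022))]
zb=.0564
def f(p):
    o=[]
    for (a,b),(x,y) in v:
        a=np.array(a);b=np.array(b);d=(b-a)/np.linalg.norm(b-a);n=np.array([-d[1],d[0]])
        q=proj("side",W([p[0],p[1],-.0825],[(x,y,zb),(x,y,zb+.055)]));o+=list((q-a)@n)
    return o
r2=least_squares(f,[.561,.031]);print("cart by side verticals",r2.x.round(4),np.round(r2.fun,2))
im=cv2.imread("pics/side2.png");s=11;z=cv2.resize(im[190:250,210:280],None,fx=s,fy=s,interpolation=cv2.INTER_CUBIC)
def dr(P,col):
    q=proj("side",P);q=((q-[210,190]+.5)*s-.5).round().astype(int);cv2.polylines(z,[q.reshape(-1,1,2)],True,col,1)
for P,c in((r2.x,(0,0,255)),((.5607,.031),(0,255,0))):
    R_=[(.015,.022),(.015,-.022),(-.015,-.022),(-.015,.022)]
    for h in(zb,zb+.07): dr(W([P[0],P[1],-.0825],[(x,y,h) for x,y in R_]),c)
dr(W([N[0],N[1],-.081],[(.0165,.025,.045),(.0165,-.025,.045),(-.0165,-.025,.045),(-.0165,.025,.045)]),(255,0,0))
dr(W([N[0],N[1],-.081],L[:4]),(255,0,0))
cv2.imwrite("pics/ov2.png",z)
E
python3 ov.py
```

```text
nest by side [0.563  0.0323] [[-0.6, 1.0], [-0.3, 1.0], [0.2, -0.5], [0.8, -0.1], [-0.1, -1.1], [-1.8, 0.3], [2.3, -0.5]]
cart by side verticals [0.5558 0.032 ] [-0.82  0.8  -0.1   0.07]
```

View pics/ov2.png

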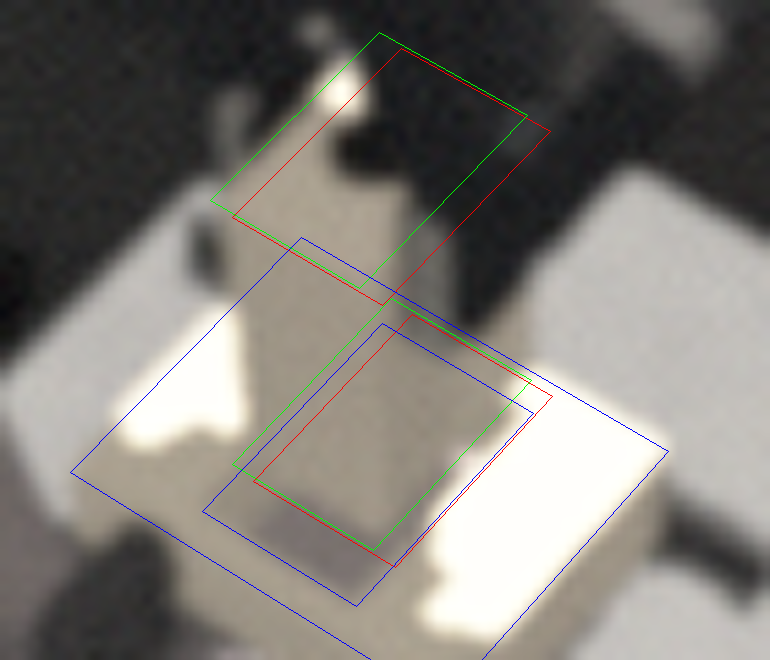

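```bash
python3 - <<'E'
from h import *
im=cv2.imread("pics/side2.png")[190:250,210:280].astype(float)
g=cv2.resize(im,None,fx=11,fy=11,interpolation=cv2.INTER_CUBIC)
print(im.reshape(-1,3).max(0))
o=np.clip((g-90)*255/90,0,255).astype(np.uint8);cv2.imwrite("pics/s2e.png",o)
im=cv2.imread("pics/side0.png")[205:265,205:280].astype(float)
g=cv2.resize(im,None,fx=10,fy=10,interpolation=cv2.INTER_CUBIC)
o=np.clip((g-170)*255/85,0,255).astype(np.uint8);cv2.imwrite("pics/s0e.png",o)
E
```

```text
[252. 255. 255.]
```

View pics/s2e.png

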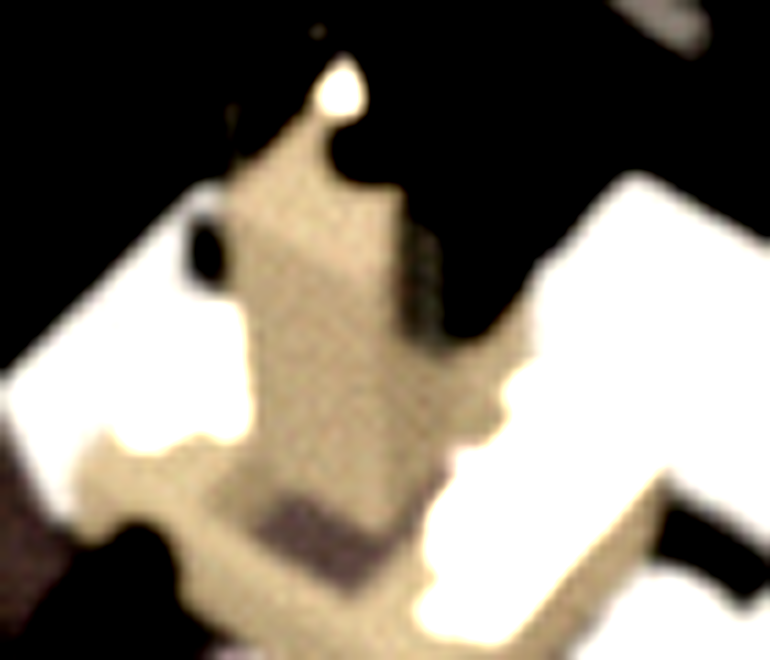

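View pics/s0e.png

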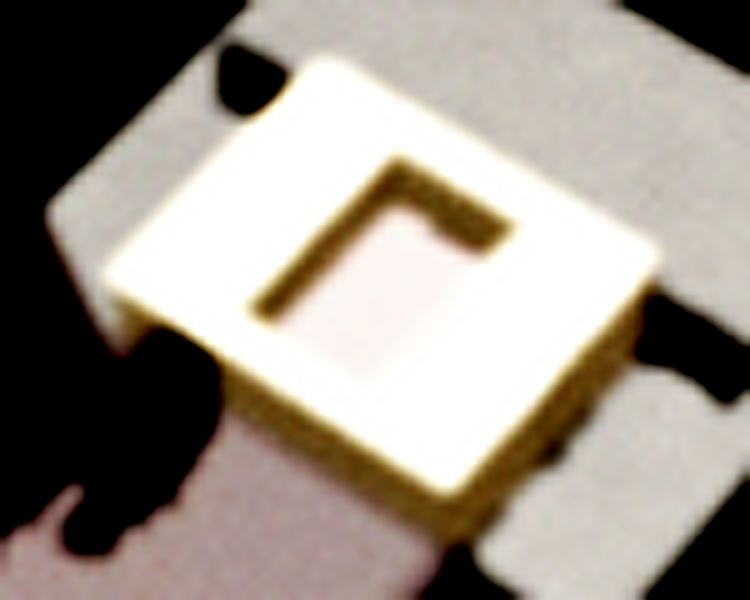

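```bash
cat > rel.py <<'E'
from fit import *
P=lambda p,o,s:px([p],*o,s)[0]
s2=((210,190),11);s0=((205,205),10)
yaw=-.081;cx=np.array([np.cos(yaw),np.sin(yaw)]);cy=np.array([-np.sin(yaw),np.cos(yaw)])
def r(p,k,z): return ray("side",P(p,*k),z)[:2]
for nm,p,k,z in [("cart -x+y bottom",(385,545),s2,.0564),("pocket -x+y s2",(350,592),s2,.045),("pocket -x+y s0",(370,392),s0,.045),("+x+y s0",(250,315),s0,.045),("-x-y",(515,230),s0,.045),("+x-y",(398,157),s0,.045)]:
    q=r(p,k,z);d=q-np.array([.5607,.031]);print(nm,q.round(4),"dock",(d@cx*1e3).round(1),(d@cy*1e3).round(1))
for p in((252,440),(232,240)):  # point on +x+y vertical edge: for which x (y fixed +.022)?
    for z in (np.arange(.056,.13,.01)):
        q=r(p,s2,z)-np.array([.5607,.031]); 
        if abs(q@cy-.022)<.004: print(p,z,(q@cx*1e3).round(1),(q@cy*1e3).round(1))
c,s=np.cos(-.0825),np.sin(-.0825)
E
python3 rel.py
```

```text
cart -x+y bottom [0.5464 0.0522] dock -15.9 19.9
pocket -x+y s2 [0.5509 0.0566] dock -11.8 24.8
pocket -x+y s0 [0.5502 0.0572] dock -12.6 25.2
+x+y s0 [0.5788 0.0543] dock 16.2 24.7
-x-y [0.5471 0.0117] dock -12.0 -20.4
+x-y [0.5755 0.0086] dock 16.6 -21.1
(252, 440) 0.066 10.6 21.4
(232, 240) 0.11600000000000002 12.8 19.9
(232, 240) 0.126 7.3 25.9
```

>>> {"op": "play_rows", "data": {
  "twist": [
    [0, 0, 0],
    [0, 0, 0],
    [0, 0, 0],
    [0, 0, 0]
  ],
  "offset": [
    [0.003, 0.0025, -0.003],
    [0.003, 0.0025, -0.006],
    [0.003, 0.0025, -0.007],
    [0.003, 0.0025, -0.007]
  ],
  "grip": [0.1, 0.1, 0.1, 0.1]
}}

```text
time: 6.18
ee_pos: [0.5646, 0.0345, 0.0932]
orientation: [0.479, -0.479, 0.52, -0.52]
wrist_force: [-0.8, -0.4, -1.6]
finger_gap: 0.0297
```

```bash
python3 st.py; python3 - <<'E'
from h import *
cv2.imwrite("pics/side3.png",cams.snapshot("side")[:,:,::-1])
im=cv2.imread("pics/side3.png")[190:250,210:280].astype(float)
g=cv2.resize(im,None,fx=11,fy=11,interpolation=cv2.INTER_CUBIC)
o=np.clip((g-90)*255/90,0,255).astype(np.uint8);cv2.imwrite("pics/s3e.png",o)
E
```

```text
t 6.175 q [ 1.000e-03  1.600e-02  1.553e+00 -0.000e+00  1.573e+00  8.200e-02] p [0.5646 0.0345 0.0932] F [-0.8 -0.4 -1.6] T [ 0.   -0.03  0.02] gap 0.0297
tool x [-0.081 -0.997  0.   ] y [-1.e-04 -0.e+00 -1.e+00] z yaw -0.0809 z [ 9.967e-01 -8.090e-02 -1.000e-04]
```

View pics/s3e.png

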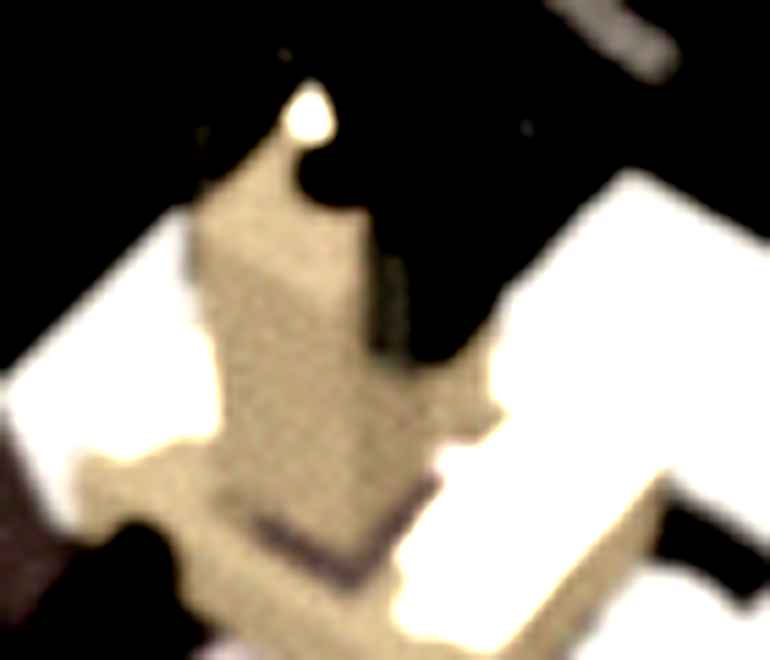

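```bash
cat >> rel.py <<'E'
print("----")
T=np.array([.5646,.0345])
for nm,p,z in [("cart corner",(350,565),.0515),("pocket front",(350,592),.045),("pocket -x edge pt",(437,485),.045),("pocket +y edge pt",(250,527),.045),("cart -x edge pt",(432,470),.0515),("cart +y edge pt",(262,512),.0515)]:
    d=r(p,s2,z)-T;print(nm,(d@cx*1e3).round(1),(d@cy*1e3).round(1))
a=proj("side",[[.5646,.0345,.0515],[.5646,.0345,.045]]);print((a[1]-a[0])*11)
E
python3 rel.py | sed -n '/----/,$p'
```

```text
----
cart corner -15.0 20.1
pocket front -15.4 21.0
pocket -x edge pt -13.8 -5.3
pocket +y edge pt 6.5 20.4
cart -x edge pt -14.2 -3.5
cart +y edge pt 3.6 20.3
[ 1.29415688 22.83128662]
```

>>> {"op": "play_rows", "data": {
  "twist": [
    [0, 0, 0],
    [0, 0, 0],
    [0, 0, 0],
    [0, 0, 0],
    [0, 0, 0],
    [0, 0, 0]
  ],
  "offset": [
    [-0.0007, 0, -0.002],
    [-0.0007, 0, -0.004],
    [-0.0007, 0, -0.006],
    [-0.0007, 0, -0.008],
    [-0.0007, 0, -0.009],
    [-0.0007, 0, -0.009]
  ],
  "grip": [0.1, 0.1, 0.1, 0.1, 0.1, 0.1]
}}

```text
time: 6.98
ee_pos: [0.5638, 0.0344, 0.0841]
orientation: [0.479, -0.479, 0.52, -0.52]
wrist_force: [-0.7, 0.7, -1.9]
finger_gap: 0.0296
```

```bash
python3 st.py
```

```text
t 6.975 q [ 1.000e-03  1.900e-02  1.567e+00 -0.000e+00  1.557e+00  8.200e-02] p [0.5638 0.0344 0.0841] F [-0.7  0.7 -1.9] T [0.01 0.04 0.  ] gap 0.0296
tool x [-0.081 -0.997  0.   ] y [-2.e-04 -0.e+00 -1.e+00] z yaw -0.081 z [ 9.967e-01 -8.090e-02 -2.000e-04]
```

>>> {"op": "play_rows", "data": {
  "twist": [
    [0, 0, 0],
    [0, 0, 0],
    [0, 0, 0],
    [0, 0, 0]
  ],
  "offset": [
    [0, 0, -0.0015],
    [0, 0, -0.003],
    [0, 0, -0.004],
    [0, 0, -0.004]
  ],
  "grip": [0.1, 0.1, 0.1, 0.1]
}}

```text
time: 7.48
ee_pos: [0.5638, 0.0345, 0.0801]
orientation: [0.479, -0.479, 0.52, -0.52]
wrist_force: [0.6, 0.7, -1.4]
finger_gap: 0.0293
```

```bash
python3 st.py
```

```text
t 7.475 q [ 1.000e-03  2.100e-02  1.572e+00 -0.000e+00  1.549e+00  8.200e-02] p [0.5638 0.0345 0.0801] F [ 0.6  0.7 -1.4] T [0.   0.01 0.03] gap 0.0293
tool x [-0.081 -0.997  0.   ] y [-2.e-04 -0.e+00 -1.e+00] z yaw -0.081 z [ 9.967e-01 -8.090e-02 -2.000e-04]
```

Nothing is resisting, so it is going into the pocket. I continue down to the seat, which I expect at a TCP height of about 0.071.

>>> {"op": "play_rows", "data": {
  "twist": [
    [0, 0, 0],
    [0, 0, 0],
    [0, 0, 0],
    [0, 0, 0],
    [0, 0, 0],
    [0, 0, 0]
  ],
  "offset": [
    [0, 0, -0.0015],
    [0, 0, -0.003],
    [0, 0, -0.0045],
    [0, 0, -0.006],
    [0, 0, -0.007],
    [0, 0, -0.007]
  ],
  "grip": [0.1, 0.1, 0.1, 0.1, 0.1, 0.1]
}}

```text
time: 8.22
ee_pos: [0.5638, 0.0344, 0.0731]
orientation: [0.479, -0.479, 0.52, -0.52]
wrist_force: [-0.4, -0.2, -2.5]
finger_gap: 0.0293
```

```bash
python3 st.py
```

```text
t 8.225 q [ 1.000e-03  2.400e-02  1.580e+00 -0.000e+00  1.537e+00  8.200e-02] p [0.5638 0.0344 0.0731] F [-0.4 -0.2 -2.5] T [-0.05  0.01  0.04] gap 0.0293
tool x [-0.081 -0.997  0.   ] y [-2.e-04 -0.e+00 -1.e+00] z yaw -0.081 z [ 9.967e-01 -8.090e-02 -2.000e-04]
```

>>> {"op": "play_rows", "data": {
  "twist": [
    [0, 0, 0],
    [0, 0, 0],
    [0, 0, 0],
    [0, 0, 0]
  ],
  "offset": [
    [0, 0, -0.001],
    [0, 0, -0.002],
    [0, 0, -0.0025],
    [0, 0, -0.0025]
  ],
  "grip": [0.1, 0.1, 0.1, 0.1]
}}

```text
time: 8.72
ee_pos: [0.564, 0.0345, 0.0711]
orientation: [-0.479, 0.479, -0.52, 0.52]
wrist_force: [-1.5, 0.5, 0.1]
finger_gap: 0.0297
```

```bash
python3 st.py;python3 - <<'E'
from h import *
cv2.imwrite("pics/side4.png",cams.snapshot("side")[:,:,::-1])
im=cv2.imread("pics/side4.png")[180:250,200:280].astype(float)
g=cv2.resize(im,None,fx=8,fy=8,interpolation=cv2.INTER_CUBIC)
o=np.clip((g-60)*255/120,0,255).astype(np.uint8);cv2.imwrite("pics/s4e.png",o)
E
```

```text
t 8.725 q [1.000e-03 2.500e-02 1.583e+00 0.000e+00 1.533e+00 8.200e-02] p [0.564  0.0345 0.0711] F [-1.5  0.5  0.1] T [0.05 0.24 0.02] gap 0.0297
tool x [-0.081 -0.997 -0.   ] y [ 3.e-04  0.e+00 -1.e+00] z yaw -0.081 z [ 9.967e-01 -8.090e-02  3.000e-04]
```

View pics/s4e.png

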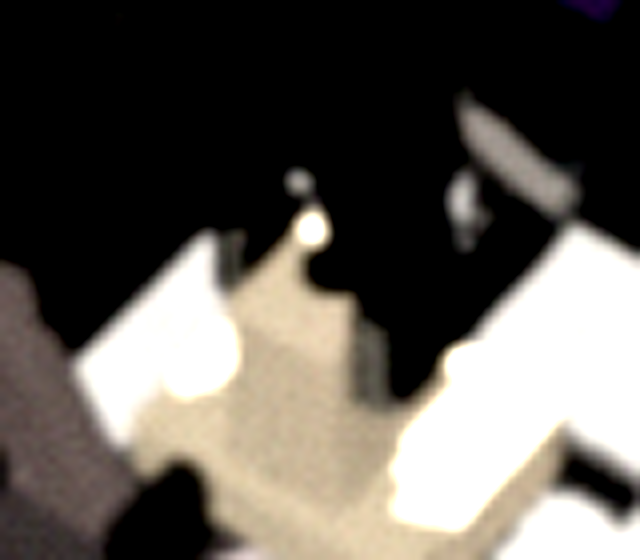

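The side view shows the cartridge standing in the pocket, with no floor visible around it. The tool went from carrying 2.5 N to none at the expected seat height. I release it and lift off.

>>> {"op": "play_rows", "data": {
  "twist": [
    [0, 0, 0],
    [0, 0, 0],
    [0, 0, 0],
    [0, 0, 0],
    [0, 0, 0],
    [0, 0, 0],
    [0, 0, 0],
    [0, 0, 0],
    [0, 0, 0]
  ],
  "offset": [
    [0, 0, 0],
    [0, 0, 0],
    [0, 0, 0],
    [0, 0, 0.005],
    [0, 0, 0.02],
    [0, 0, 0.05],
    [0, 0, 0.09],
    [0, -0.06, 0.12],
    [0, -0.12, 0.12]
  ],
  "grip": [0.3, 0.6, 0.75, 0.75, 0.75, 0.75, 0.75, 0.75, 0.75]
}}

```text
time: 9.9
ee_pos: [0.5654, -0.0846, 0.196]
orientation: [-0.482, 0.478, -0.517, 0.521]
wrist_force: [1.1, 0.3, 0.6]
finger_gap: 0.0641
```

```bash
python3 st.py;python3 - <<'E'
from h import *
for n in C: cv2.imwrite(f"pics/{n}5.png",cams.snapshot(n)[:,:,::-1])
crop("pics/side5.png","pics/s5.png",130,150,180,150,4)
crop("pics/top5.png","pics/t5.png",140,140,180,130,4)
E
```

```text
t 9.9 q [-0.208  0.003  1.384  0.     1.747 -0.13 ] p [ 0.5654 -0.0846  0.196 ] F [1.1 0.3 0.6] T [0.07 0.03 0.05] gap 0.0641
tool x [-0.078 -0.997  0.001] y [ 0.0077 -0.0015 -1.    ] z yaw -0.0783 z [ 0.9969 -0.0782  0.0078]
```

View pics/s5.png

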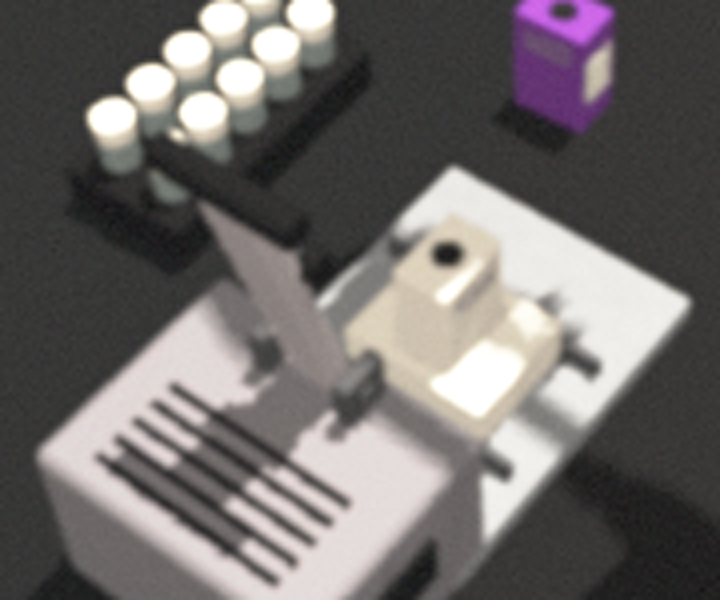

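View pics/t5.png

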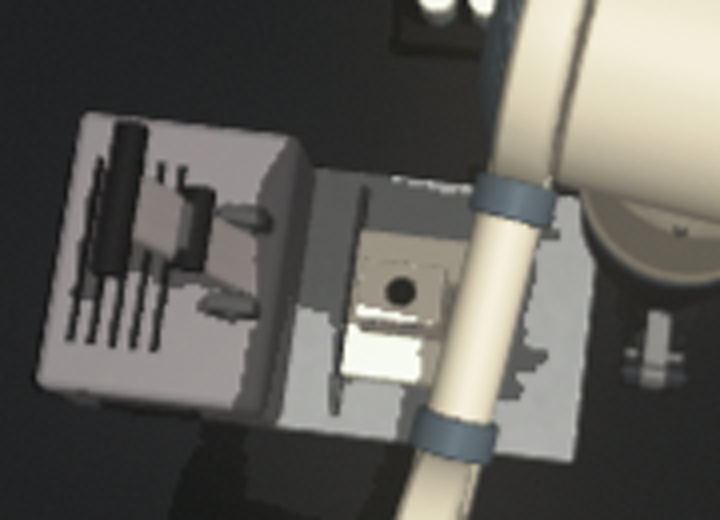

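```bash
python3 - <<'E'
from fit import *
d=[.567,.0325,-.081]
t=np.array(px([(152,147)],140,160,5)[0]);s=np.array(px([(225,188)],130,150,4)[0])
B=lambda th:W(d,[(0,.085-.145*np.cos(th),.110+.145*np.sin(th))])
for a in np.arange(1.4,2.6,.1): print(round(a,2),B(a).round(3)[0],(proj("top",B(a))[0]-t).round(1),(proj("side",B(a))[0]-s).round(1))
print(W(d,[(0,.085,.110)]).round(4))
E
```

```text
1.4 [0.572 0.093 0.253] [31.7  3.9] [ 25.8 -22.9]
1.5 [0.573 0.107 0.255] [23.5  2.8] [ 19.5 -18. ]
1.6 [0.574 0.121 0.255] [15.4  1.8] [ 13.  -12.3]
1.7 [0.575 0.136 0.254] [7.5 1. ] [ 6.4 -5.7]
1.8 [0.577 0.15  0.251] [-0.2  0.4] [-0.   1.5]
1.9 [0.578 0.164 0.247] [-7.4  0. ] [-6.3  9.3]
2.0 [0.579 0.177 0.242] [-14.1  -0.2] [-12.3  17.6]
2.1 [0.58  0.19  0.235] [-20.2  -0.2] [-17.9  26.4]
2.2 [0.581 0.202 0.227] [-25.7  -0.1] [-23.   35.3]
2.3 [0.582 0.214 0.218] [-30.4   0.2] [-27.6  44.3]
2.4 [0.583 0.224 0.208] [-34.3   0.7] [-31.6  53.4]
2.5 [0.583 0.233 0.197] [-37.5   1.4] [-34.9  62.2]
2.6 [0.584 0.241 0.185] [-39.8   2.2] [-37.4  70.7]
[[0.5739 0.1172 0.11  ]]
```

The cartridge stands free and upright in the pocket, with its top and hole at side crop (447,255). The clamp is at about 1.79 rad, with its bar at (0.577, 0.149, 0.251). I go over the bar with the fingers shut, then come down behind it.

>>> {"op": "play_rows", "data": {
  "twist": [
    [0, 0, 0],
    [0, 0, 0],
    [0, 0, 0],
    [0, 0, 0],
    [0, 0, 0],
    [0, 0, 0],
    [0, 0, 0],
    [0, 0, 0],
    [0, 0, 0],
    [0, 0, 0],
    [0, 0, 0],
    [0, 0, 0],
    [0, 0, 0]
  ],
  "offset": [
    [0, 0, 0.05],
    [0, 0, 0.1],
    [0, 0.01, 0.115],
    [0.003, 0.06, 0.115],
    [0.006, 0.11, 0.115],
    [0.01, 0.16, 0.115],
    [0.014, 0.21, 0.115],
    [0.017, 0.26, 0.115],
    [0.017, 0.285, 0.115],
    [0.017, 0.288, 0.105],
    [0.017, 0.288, 0.08],
    [0.017, 0.288, 0.055],
    [0.017, 0.288, 0.048]
  ],
  "grip": [0.5, 0.2, 0, 0, 0, 0, 0, 0, 0, 0, 0, 0, 0]
}}

```text
time: 11.62
ee_pos: [0.58, 0.2031, 0.2358]
orientation: [0.478, -0.481, 0.521, -0.519]
wrist_force: [0.9, 0.2, -0.6]
finger_gap: -0.0003
```

```bash
python3 st.py;python3 - <<'E'
from h import *
for n in C: cv2.imwrite(f"pics/{n}6.png",cams.snapshot(n)[:,:,::-1])
crop("pics/side6.png","pics/s6.png",110,120,180,150,4)
E
```

```text
t 11.625 q [ 0.282  0.136  1.174 -0.     1.836  0.363] p [0.58   0.2031 0.2358] F [ 0.9  0.2 -0.6] T [ 0.04 -0.02 -0.  ] gap -0.0003
tool x [-0.082 -0.997  0.002] y [-0.0043 -0.0015 -1.    ] z yaw -0.0818 z [ 0.9966 -0.0817 -0.0042]
```

View pics/s6.png

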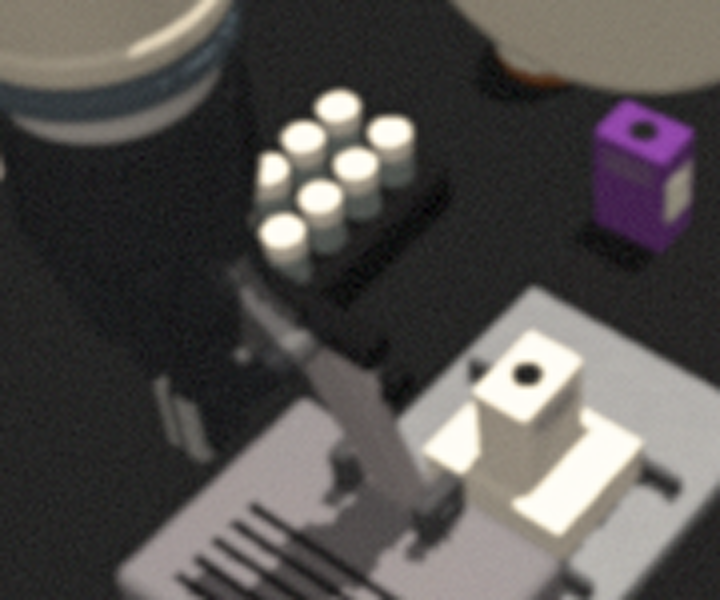

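View pics/top6.png

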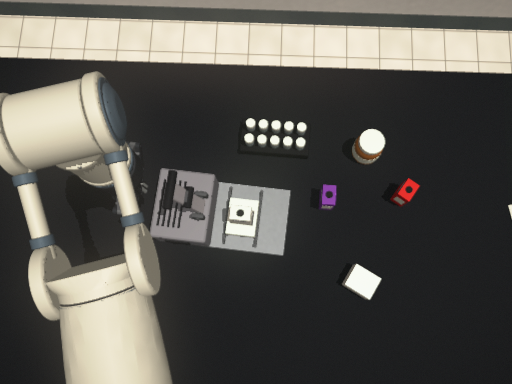

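```bash
python3 - <<'E'
from fit import *
d=[.567,.0325,-.081]
base=np.array([.582,.2034,.239])
for th in np.arange(1.8,.9,-.05):
    y=.085-.145*np.cos(th);z=.11+.145*np.sin(th)
    off=-.012 if th>1.6 else -.012+ .012*min(1,(1.6-th)/.5)
    p=W(d,[(0,y+.019-.002,z+off)])[0];print(round(th,2),(p).round(3),(p-base).round(3))
E
```

```text
1.8 [0.578 0.167 0.239] [-0.004 -0.036  0.   ]
1.75 [0.577 0.16  0.241] [-0.005 -0.043  0.002]
1.7 [0.577 0.153 0.242] [-0.005 -0.051  0.003]
1.65 [0.576 0.146 0.243] [-0.006 -0.058  0.004]
1.6 [0.576 0.138 0.243] [-0.006 -0.065  0.004]
1.55 [0.575 0.131 0.244] [-0.007 -0.072  0.005]
1.5 [0.574 0.124 0.245] [-0.008 -0.079  0.006]
1.45 [0.574 0.117 0.246] [-0.008 -0.087  0.007]
1.4 [0.573 0.11  0.246] [-0.009 -0.094  0.007]
1.35 [0.573 0.103 0.245] [-0.009 -0.101  0.006]
1.3 [0.572 0.096 0.245] [-0.01  -0.108  0.006]
1.25 [0.572 0.089 0.244] [-0.01  -0.115  0.005]
1.2 [0.571 0.082 0.243] [-0.011 -0.122  0.004]
1.15 [0.57  0.075 0.241] [-0.012 -0.128  0.002]
1.1 [0.57  0.069 0.239] [-0.012 -0.135  0.   ]
1.05 [0.569 0.062 0.236] [-0.013 -0.141 -0.003]
1.0 [0.569 0.056 0.232] [-0.013 -0.147 -0.007]
0.95 [0.568 0.05  0.228] [-0.014 -0.153 -0.011]
```

>>> {"op": "play_rows", "data": {
  "twist": [
    [0, 0, 0],
    [0, 0, 0],
    [0, 0, 0],
    [0, 0, 0],
    [0, 0, 0],
    [0, 0, 0],
    [0, 0, 0],
    [0, 0, 0]
  ],
  "offset": [
    [-0.002, -0.015, 0],
    [-0.003, -0.025, 0],
    [-0.004, -0.032, 0],
    [-0.004, -0.038, 0.001],
    [-0.005, -0.043, 0.002],
    [-0.005, -0.05, 0.003],
    [-0.006, -0.058, 0.004],
    [-0.006, -0.058, 0.004]
  ],
  "grip": [0, 0, 0, 0, 0, 0, 0, 0]
}}

```text
time: 12.72
ee_pos: [0.5751, 0.1467, 0.2439]
orientation: [0.481, -0.479, 0.52, -0.52]
wrist_force: [0.5, 4.6, 3.2]
finger_gap: 0.0001
```

```bash
python3 st.py;python3 - <<'E'
from h import *
for n in C: cv2.imwrite(f"pics/{n}7.png",cams.snapshot(n)[:,:,::-1])
crop("pics/side7.png","pics/s7.png",110,120,180,150,4)
E
```

```text
t 12.725 q [0.192 0.074 1.226 0.002 1.839 0.272] p [0.5751 0.1467 0.2439] F [0.5 4.6 3.2] T [ 0.7  -0.03  0.  ] gap 0.0001
tool x [-0.08  -0.997 -0.002] y [ 0.002   0.0019 -1.    ] z yaw -0.0802 z [ 0.9968 -0.0801  0.0019]
```

View pics/s7.png

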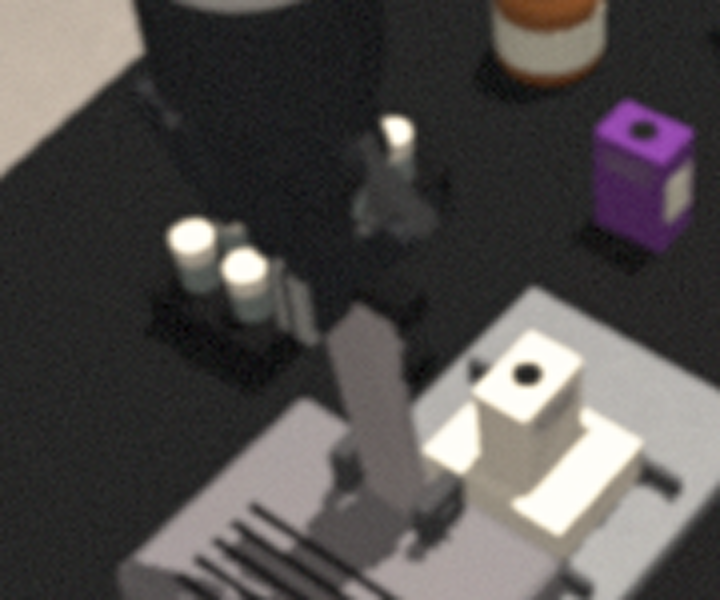

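The clamp is turning with about 5 N at the bar, so I keep following the arc.

>>> {"op": "play_rows", "data": {
  "twist": [
    [0, 0, 0],
    [0, 0, 0],
    [0, 0, 0],
    [0, 0, 0],
    [0, 0, 0],
    [0, 0, 0],
    [0, 0, 0],
    [0, 0, 0],
    [0, 0, 0],
    [0, 0, 0],
    [0, 0, 0],
    [0, 0, 0],
    [0, 0, 0],
    [0, 0, 0]
  ],
  "offset": [
    [-0.001, -0.007, 0.001],
    [-0.001, -0.014, 0.002],
    [-0.002, -0.021, 0.003],
    [-0.002, -0.029, 0.004],
    [-0.003, -0.036, 0.004],
    [-0.003, -0.043, 0.004],
    [-0.004, -0.05, 0.003],
    [-0.004, -0.057, 0.003],
    [-0.005, -0.064, 0.002],
    [-0.006, -0.07, 0],
    [-0.006, -0.077, -0.002],
    [-0.007, -0.083, -0.005],
    [-0.007, -0.088, -0.008],
    [-0.007, -0.088, -0.008]
  ],
  "grip": [0, 0, 0, 0, 0, 0, 0, 0, 0, 0, 0, 0, 0, 0]
}}

```text
time: 14.58
ee_pos: [0.5674, 0.0584, 0.2333]
orientation: [0.479, -0.48, 0.521, -0.519]
wrist_force: [-0.0, 3.7, -1.0]
finger_gap: -0.0
```

```bash
python3 st.py;python3 - <<'E'
from h import *
for n in C: cv2.imwrite(f"pics/{n}8.png",cams.snapshot(n)[:,:,::-1])
crop("pics/side8.png","pics/s8.png",110,120,180,150,4)
crop("pics/top8.png","pics/t8.png",130,130,180,140,4)
E
```

```text
t 14.575 q [4.300e-02 1.400e-02 1.307e+00 1.000e-03 1.823e+00 1.230e-01] p [0.5674 0.0584 0.2333] F [-0.   3.7 -1. ] T [ 0.62 -0.02 -0.01] gap -0.0
tool x [-0.08  -0.997 -0.   ] y [-2.7e-03  5.0e-04 -1.0e+00] z yaw -0.0806 z [ 0.9968 -0.0805 -0.0027]
```

View pics/s8.png

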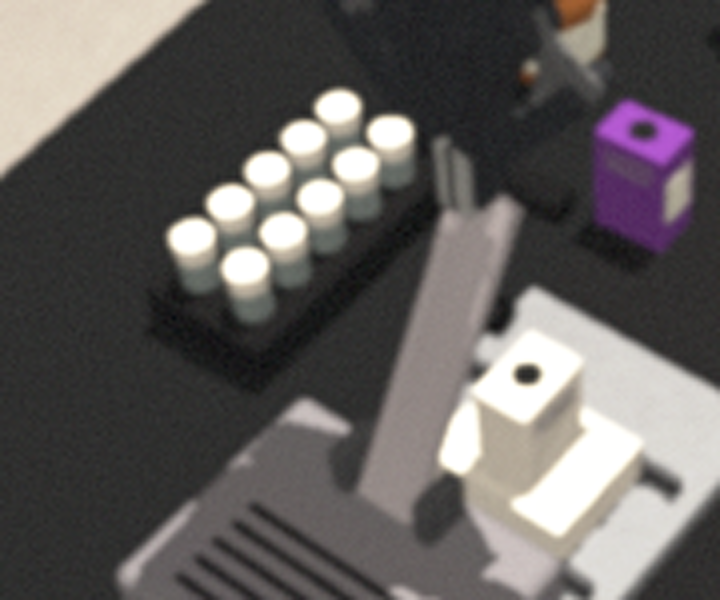

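View pics/t8.png

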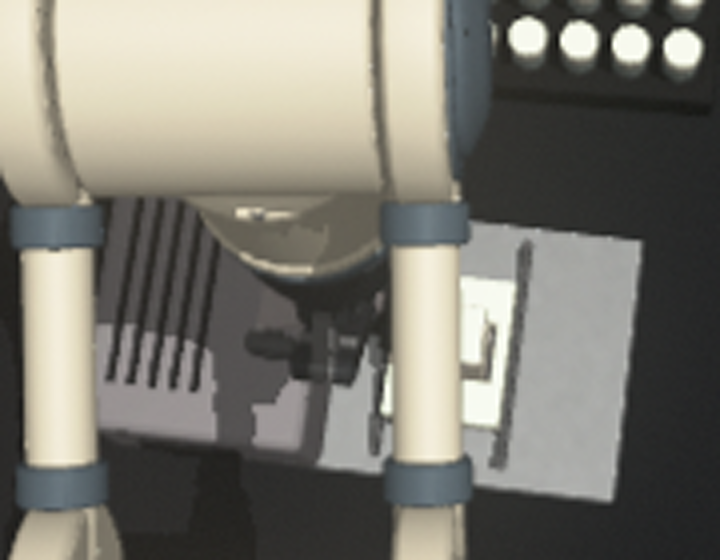

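```bash
python3 - <<'E'
from fit import *
d=[.567,.0325,-.081]
base=np.array([.5675,.0575,.234])
for th in np.arange(1.0,-.01,-.05):
    y=.085-.145*np.cos(th);z=.11+.145*np.sin(th)
    p=W(d,[(0,y,z+.008)])[0];print(round(th,2),(p).round(3),(p-base).round(3))
E
```

```text
1.0 [0.568 0.039 0.24 ] [ 0.    -0.018  0.006]
0.95 [0.567 0.033 0.236] [-0.    -0.024  0.002]
0.9 [0.567 0.027 0.232] [-0.001 -0.03  -0.002]
0.85 [0.566 0.022 0.227] [-0.001 -0.036 -0.007]
0.8 [0.566 0.017 0.222] [-0.002 -0.041 -0.012]
0.75 [0.565 0.011 0.217] [-0.002 -0.046 -0.017]
0.7 [0.565 0.007 0.211] [-0.003 -0.051 -0.023]
0.65 [0.565 0.002 0.206] [-0.003 -0.055 -0.028]
0.6 [ 0.564 -0.002  0.2  ] [-0.003 -0.06  -0.034]
0.55 [ 0.564 -0.006  0.194] [-0.004 -0.063 -0.04 ]
0.5 [ 0.564 -0.01   0.188] [-0.004 -0.067 -0.046]
0.45 [ 0.563 -0.013  0.181] [-0.004 -0.07  -0.053]
0.4 [ 0.563 -0.016  0.174] [-0.004 -0.073 -0.06 ]
0.35 [ 0.563 -0.019  0.168] [-0.005 -0.076 -0.066]
0.3 [ 0.563 -0.021  0.161] [-0.005 -0.078 -0.073]
0.25 [ 0.563 -0.023  0.154] [-0.005 -0.08  -0.08 ]
0.2 [ 0.562 -0.024  0.147] [-0.005 -0.082 -0.087]
0.15 [ 0.562 -0.026  0.14 ] [-0.005 -0.083 -0.094]
0.1 [ 0.562 -0.027  0.132] [-0.005 -0.084 -0.102]
0.05 [ 0.562 -0.027  0.125] [-0.005 -0.085 -0.109]
-0.0 [ 0.562 -0.027  0.118] [-0.005 -0.085 -0.116]
```

>>> {"op": "play_rows", "data": {
  "twist": [
    [0, 0, 0],
    [0, 0, 0],
    [0, 0, 0],
    [0, 0, 0],
    [0, 0, 0],
    [0, 0, 0],
    [0, 0, 0]
  ],
  "offset": [
    [0, 0.004, 0.005],
    [0, 0.004, 0.025],
    [0, -0.005, 0.03],
    [-0.001, -0.018, 0.03],
    [-0.002, -0.022, 0.025],
    [-0.002, -0.022, 0.016],
    [-0.002, -0.022, 0.013]
  ],
  "grip": [0, 0, 0, 0, 0, 0, 0]
}}

```text
time: 15.55
ee_pos: [0.5654, 0.0361, 0.2459]
orientation: [0.479, -0.48, 0.52, -0.519]
wrist_force: [0.1, -1.0, -0.1]
finger_gap: -0.0
```

```bash
python3 st.py;python3 - <<'E'
from h import *
cv2.imwrite(f"pics/side9.png",cams.snapshot("side")[:,:,::-1])
crop("pics/side9.png","pics/s9.png",110,120,180,150,4)
E
```

```text
t 15.55 q [0.004 0.007 1.292 0.    1.845 0.085] p [0.5654 0.0361 0.2459] F [ 0.1 -1.  -0.1] T [0.08 0.02 0.02] gap -0.0
tool x [-0.081 -0.997  0.   ] y [-2.5e-03  1.0e-04 -1.0e+00] z yaw -0.0811 z [ 0.9967 -0.081  -0.0025]
```

View pics/s9.png

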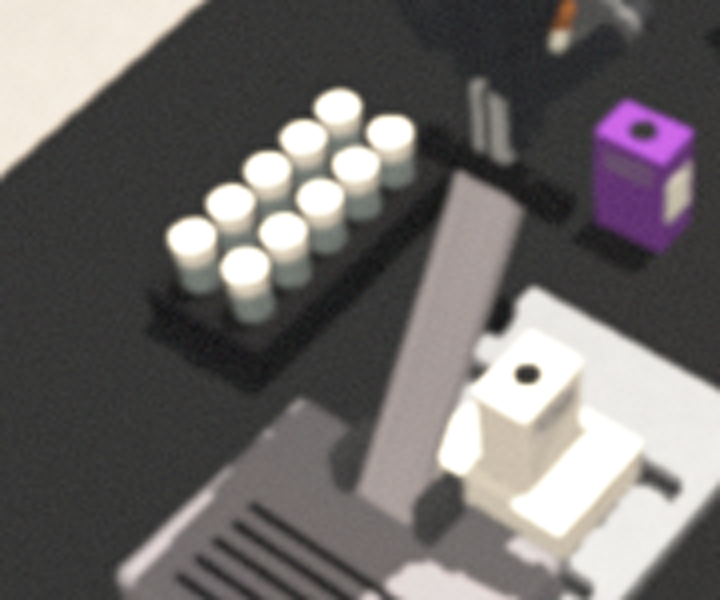

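>>> {"op": "play_rows", "data": {
  "twist": [
    [0, 0, 0],
    [0, 0, 0],
    [0, 0, 0],
    [0, 0, 0],
    [0, 0, 0],
    [0, 0, 0],
    [0, 0, 0],
    [0, 0, 0],
    [0, 0, 0],
    [0, 0, 0]
  ],
  "offset": [
    [0, 0.002, -0.005],
    [0, -0.002, -0.01],
    [0, -0.009, -0.015],
    [0, -0.014, -0.02],
    [0, -0.019, -0.025],
    [-0.001, -0.024, -0.03],
    [-0.001, -0.029, -0.036],
    [-0.001, -0.034, -0.041],
    [-0.001, -0.038, -0.047],
    [-0.001, -0.038, -0.047]
  ],
  "grip": [0, 0, 0, 0, 0, 0, 0, 0, 0, 0]
}}

```text
time: 16.85
ee_pos: [0.565, -0.0036, 0.2027]
orientation: [-0.479, 0.479, -0.519, 0.522]
wrist_force: [-1.3, -3.6, 5.6]
finger_gap: -0.0
```

```bash
python3 st.py;python3 - <<'E'
from h import *
cv2.imwrite(f"pics/side10.png",cams.snapshot("side")[:,:,::-1])
crop("pics/side10.png","pics/s10.png",110,120,180,150,4)
E
```

```text
t 16.85 q [-0.065 -0.01   1.384 -0.003  1.764  0.017] p [ 0.565  -0.0036  0.2027] F [-1.3 -3.6  5.6] T [-0.73  0.31 -0.05] gap -0.0
tool x [-0.083 -0.997  0.003] y [ 0.0025 -0.0029 -1.    ] z yaw -0.0827 z [ 0.9966 -0.0826  0.0027]
```

View pics/s10.png

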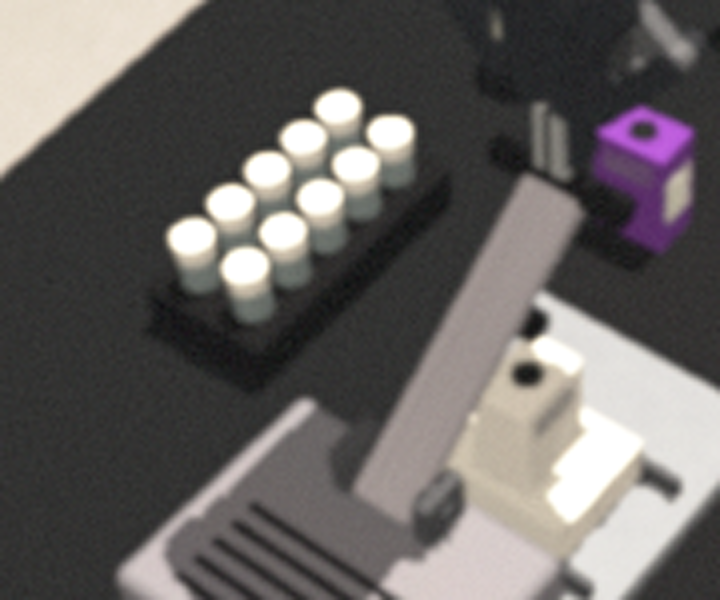

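>>> {"op": "play_rows", "data": {
  "twist": [
    [0, 0, 0],
    [0, 0, 0],
    [0, 0, 0],
    [0, 0, 0],
    [0, 0, 0],
    [0, 0, 0],
    [0, 0, 0],
    [0, 0, 0],
    [0, 0, 0],
    [0, 0, 0]
  ],
  "offset": [
    [0, -0.004, -0.006],
    [0, -0.008, -0.012],
    [0, -0.011, -0.019],
    [-0.001, -0.014, -0.026],
    [-0.001, -0.017, -0.032],
    [-0.001, -0.019, -0.039],
    [-0.001, -0.021, -0.046],
    [-0.002, -0.022, -0.053],
    [-0.002, -0.024, -0.06],
    [-0.002, -0.024, -0.06]
  ],
  "grip": [0, 0, 0, 0, 0, 0, 0, 0, 0, 0]
}}

```text
time: 18.15
ee_pos: [0.5633, -0.0264, 0.1412]
orientation: [-0.479, 0.479, -0.519, 0.52]
wrist_force: [0.2, -0.8, 1.4]
finger_gap: -0.0002
```

```bash
python3 st.py;python3 - <<'E'
from h import *
cv2.imwrite(f"pics/side11.png",cams.snapshot("side")[:,:,::-1])
crop("pics/side11.png","pics/s11.png",130,130,180,150,4)
E
```

```text
t 18.15 q [-1.070e-01 -7.000e-03  1.490e+00 -1.000e-03  1.656e+00 -2.500e-02] p [ 0.5633 -0.0264  0.1412] F [ 0.2 -0.8  1.4] T [-0.2  -0.08 -0.  ] gap -0.0002
tool x [-0.081 -0.997  0.001] y [ 1.5e-03 -7.0e-04 -1.0e+00] z yaw -0.0814 z [ 0.9967 -0.0813  0.0016]
```

View pics/s11.png

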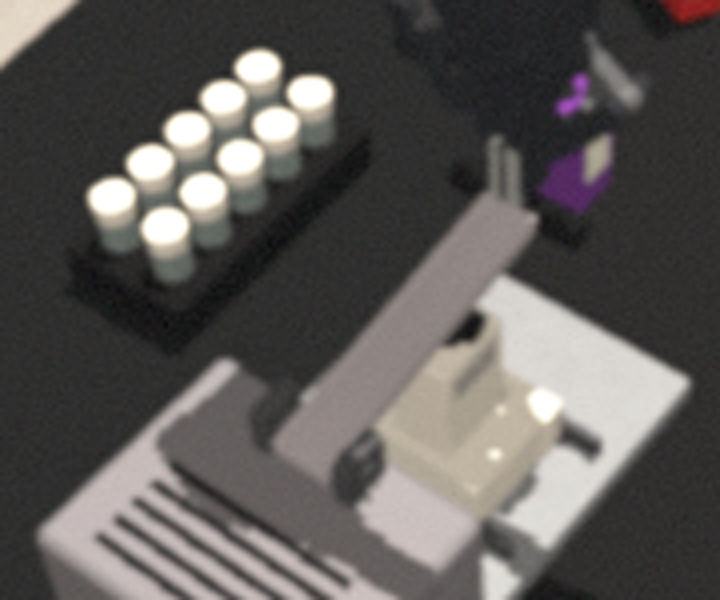

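>>> {"op": "play_rows", "data": {
  "twist": [
    [0, 0, 0],
    [0, 0, 0],
    [0, 0, 0],
    [0, 0, 0],
    [0, 0, 0],
    [0, 0, 0]
  ],
  "offset": [
    [0, -0.001, -0.004],
    [0, -0.001, -0.008],
    [0, -0.002, -0.012],
    [0, -0.002, -0.015],
    [0, -0.002, -0.018],
    [0, -0.002, -0.018]
  ],
  "grip": [0, 0, 0, 0, 0, 0]
}}

```text
time: 18.95
ee_pos: [0.563, -0.0287, 0.1235]
orientation: [-0.479, 0.479, -0.519, 0.521]
wrist_force: [-0.5, -3.7, 5.5]
finger_gap: -0.0002
```

```bash
python3 st.py
```

```text
t 18.95 q [-0.11  -0.002  1.517 -0.002  1.626 -0.029] p [ 0.563  -0.0287  0.1235] F [-0.5 -3.7  5.5] T [-0.71  0.14  0.01] gap -0.0002
tool x [-0.081 -0.997  0.002] y [ 8.0e-04 -1.6e-03 -1.0e+00] z yaw -0.0815 z [ 9.967e-01 -8.140e-02  9.000e-04]
```

>>> {"op": "play_rows", "data": {
  "twist": [
    [0, 0, 0],
    [0, 0, 0],
    [0, 0, 0],
    [0, 0, 0],
    [0, 0, 0]
  ],
  "offset": [
    [0, 0, -0.0015],
    [0, 0, -0.003],
    [0, 0, -0.0045],
    [0, 0, -0.006],
    [0, 0, -0.006]
  ],
  "grip": [0, 0, 0, 0, 0]
}}

```text
time: 19.58
ee_pos: [0.563, -0.029, 0.118]
orientation: [-0.479, 0.479, -0.519, 0.521]
wrist_force: [-2.2, -4.1, 8.6]
finger_gap: -0.0
```

```bash
python3 st.py
```

```text
t 19.575 q [-0.111 -0.     1.525 -0.002  1.616 -0.029] p [ 0.563 -0.029  0.118] F [-2.2 -4.1  8.6] T [-0.86  0.37  0.02] gap -0.0
tool x [-0.082 -0.997  0.002] y [ 0.0011 -0.0023 -1.    ] z yaw -0.0817 z [ 0.9967 -0.0816  0.0013]
```

>>> {"op": "play_rows", "data": {
  "twist": [
    [0, 0, 0],
    [0, 0, 0],
    [0, 0, 0]
  ],
  "offset": [
    [0, 0, -0.001],
    [0, 0, -0.001],
    [0, 0, -0.001]
  ],
  "grip": [0, 0, 0]
}}

```text
time: 19.95
ee_pos: [0.5631, -0.029, 0.1178]
orientation: [-0.479, 0.479, -0.519, 0.521]
wrist_force: [-4.6, -4.4, 11.0]
finger_gap: -0.0001
```

>>> {"op": "play_rows", "data": {
  "twist": [
    [0, 0, 0],
    [0, 0, 0],
    [0, 0, 0]
  ],
  "offset": [
    [0, 0, -0.001],
    [0, 0, -0.001],
    [0, 0, -0.001]
  ],
  "grip": [0, 0, 0]
}}

```text
time: 20.32
ee_pos: [0.5631, -0.0291, 0.1177]
orientation: [-0.479, 0.479, -0.519, 0.521]
wrist_force: [-4.6, -4.5, 14.3]
finger_gap: 0.0001
```

>>> {"op": "play_rows", "data": {
  "twist": [
    [0, 0, 0],
    [0, 0, 0],
    [0, 0, 0]
  ],
  "offset": [
    [0, 0, -0.001],
    [0, 0, -0.002],
    [0, 0, -0.002]
  ],
  "grip": [0, 0, 0]
}}

```text
time: 20.7
ee_pos: [0.5633, -0.0291, 0.1176]
orientation: [-0.479, 0.479, -0.518, 0.522]
wrist_force: [-8.9, -3.8, 21.3]
finger_gap: -0.0004
```

>>> {"op": "play_rows", "data": {
  "twist": [
    [0, 0, 0],
    [0, 0, 0],
    [0, 0, 0],
    [0, 0, 0],
    [0, 0, 0],
    [0, 0, 0],
    [0, 0, 0],
    [0, 0, 0],
    [0, 0, 0],
    [0, 0, 0]
  ],
  "offset": [
    [0, 0, 0.004],
    [0, 0, 0.01],
    [0, 0, 0.03],
    [0, 0, 0.07],
    [0, 0, 0.11],
    [0, -0.05, 0.14],
    [0, -0.1, 0.15],
    [0, -0.15, 0.15],
    [0, -0.2, 0.15],
    [0, -0.2, 0.15]
  ],
  "grip": [0, 0, 0, 0, 0, 0, 0, 0, 0, 0]
}}

```text
time: 21.95
ee_pos: [0.5623, -0.231, 0.2625]
orientation: [0.478, -0.479, 0.521, -0.521]
wrist_force: [-0.5, 0.9, -0.7]
finger_gap: -0.0001
```

```bash
python3 st.py;python3 - <<'E'
from fit import *
for n in C: cv2.imwrite(f"pics/{n}12.png",cams.snapshot(n)[:,:,::-1])
crop("pics/side12.png","pics/s12.png",130,130,190,150,4)
crop("pics/top12.png","pics/t12.png",140,140,180,130,4)
d=[.567,.0325,-.081]
for th in (0,.05,.1):
    print(th,[proj(n,W(d,[(-.035,.085-.145*np.cos(th),.11+.145*np.sin(th)),(.035,.085-.145*np.cos(th),.11+.145*np.sin(th))])).round(1).tolist() for n in C])
E
```

```text
t 21.95 q [-4.450e-01  1.230e-01  1.141e+00 -1.000e-03  1.878e+00 -3.600e-01] p [ 0.5623 -0.231   0.2625] F [-0.5  0.9 -0.7] T [-0.03  0.02  0.  ] gap -0.0001
tool x [-0.085 -0.996  0.   ] y [-1.2e-03 -1.0e-04 -1.0e+00] z yaw -0.0854 z [ 0.9964 -0.0853 -0.0011]
0 [[[275.4, 197.0], [244.9, 180.4]], [[267.4, 229.8], [271.3, 196.5]]]
0.05 [[[275.4, 194.4], [244.8, 177.8]], [[267.3, 229.4], [271.2, 195.8]]]
0.1 [[[275.3, 192.0], [244.5, 175.3]], [[267.0, 228.9], [270.9, 195.1]]]
```

View pics/s12.png

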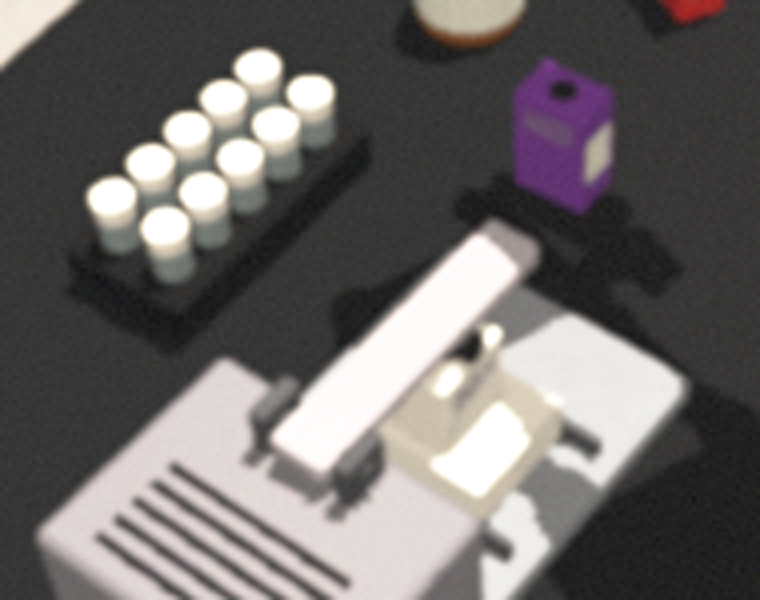

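View pics/top12.png

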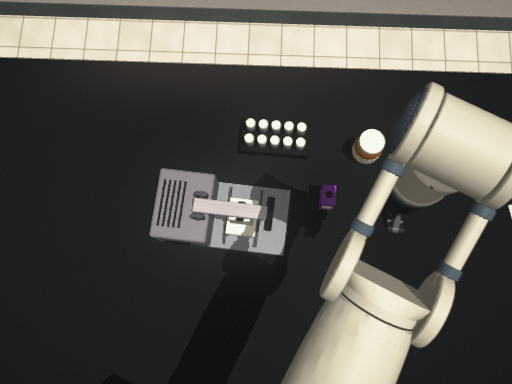

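```bash
python3 - <<'E'
from fit import *
d=[.567,.0325,-.081]
for f in("side12",):
    im=cv2.imread(f"pics/{f}.png")[165:235,205:295].astype(float)
    g=np.clip((cv2.resize(im,None,fx=8,fy=8,interpolation=cv2.INTER_CUBIC)-15)*2.2,0,255).astype(np.uint8)
    a=g.copy()
    for th,c in((0,(0,255,0)),(.1,(0,0,255))):
        q=proj("side",W(d,[(-.035,.085-.145*np.cos(th),.11+.145*np.sin(th)),(.035,.085-.145*np.cos(th),.11+.145*np.sin(th))]))
        q=((q-[205,165]+.5)*8-.5).round().astype(int);cv2.polylines(a,[q.reshape(-1,1,2)],False,c,1)
    cv2.imwrite("pics/s12e.png",a)
E
```

```text
(no output)
```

View pics/s12e.png

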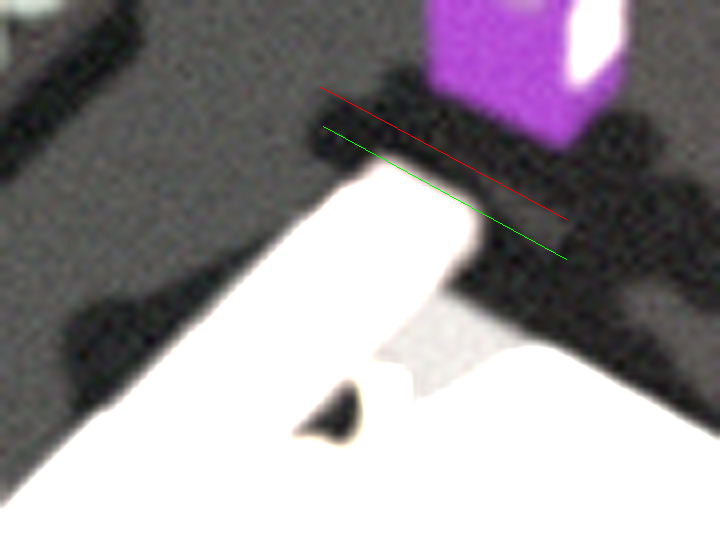

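```bash
python3 - <<'E'
from rig import bot
print(bot.sign_off())
E
```

```text
the job is handed in; nothing more can be done
None
```

The slim white cartridge is standing in the nest's pocket with the clamp closed over it, and I handed the job in at about 22 s.

**Insertion:** I found the pocket by eye and lowered the cartridge in with no force from the nest's top. At the expected seat height the tool stopped carrying the cartridge's weight, and I let go. The next pictures showed it upright and free.

**Clamp:** With the fingers shut I pushed the bar from behind, then from above. Forces stayed around 4–9 N until the bar reached the stop. There the fingertip stayed at z = 0.1177 m while the force rose from 11 to 21 N. That puts the bar about 110 mm above the bench, its closed height.

**Last checks:**
- **Clamp:** the final side picture shows the bar on the line predicted for fully closed, not the 0.1 rad line.
- **Cartridge home:** I did not measure its height directly; I infer it from the closed clamp.
- **Bystanders:** the rack, jar and purple block looked unmoved in the last picture. The spent cartridge and the red block were hidden by the arm there. Both were still in place in earlier pictures, and I did not work near the spent one.
- **Disagreement:** the two cameras differed by about 2–3 mm on where things stood. I settled it by comparing the cartridge with the pocket in the same side picture.

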